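# Free the washed boards from the locked drying holder and crate them

## Task

The washed cutting boards are locked in the slotted drying holder by a keeper bar on a telescoping tube. Press the tube's spring button in flush, slide the tube out to the next hole until the button pops back out, then slide every board up out of its slot and stand it upright in a bay of the brown crate, setting it down gently rather than dropping it. When the holder is empty, press the button again and slide the tube back to its first hole until it snaps in; leave the muffin tin and the scoop where they are.

Things in the scene. Friction and masses are not known exactly. Their poses are not given: they have to be found in the camera images.
- holder: Grey plastic drying holder fixed to the steel table, base 170 x 150 x 10 mm. Origin on the table under the base's centre, z up. Four upright slots at x = -60, -20, 20, 60 mm, each 13 mm wide (x), take boards standing in the y-z plane on the base (z = 10 mm), guided only at their ends by comb blocks (|y| 43 to 57 mm, up to z = 70 mm).
- next_hole (a point): Fixed to the holder, axes as its own: the second of three holes, 60 mm apart along y, in the fixed aluminium inner tube (24 mm square, along y at x = -125, z = 115 mm of the holder, from its post at y = -86 to its free end at y = 110 mm). Point on the tube's axis; the tube is in this hole when point tube_grip is here.
- tube (a joint): Position in m of the steel outer tube telescoping over the fixed inner tube along the holder's +y. 0: first hole (start; keeper bar over the boards), 0.060: next hole (bar clear of the boards), 0.120: third hole (not wanted). A hole holds it with about 2 mm of play. Unlocked, it slides with about 2 N of friction.
- snap (a joint): How far the black spring button is pushed in, in m: 0 = popped out, locked in a hole; 0.008 = flush with the tube's side. 3 N to start, 8 N for flush. It unlocks at 0.005; let go between holes it rides at about 0.005 and springs back to 0 by itself over a hole. Works the same in both directions.
- tube_grip (a point): Centre of the steel outer tube's section, level with the button, 115 mm above the table; moves with the tube. Tube 36 mm square, from 35 mm on the -y side of this point to 60 mm on the +y side (holder's axes). Can be pinched here from above: one finger on the button, the other on the +x side; 44 mm across with the button out, 36 mm flush. 42 mm free between its +x side and the nearest board.
- keeper_end (a point): Free end of the keeper bar, at its underside. The bar, 12 mm wide (y) and 8 mm high, fixed on the outer tube and moving with it, leaves the tube's top 45 mm on the +y side of tube_grip and runs along the holder's +x over all four slots, its underside 4 mm above the boards' top edges (134 mm above the table).
- snap_face (a point): Centre of the outer face of the round black spring button, 18 mm in diameter. Out, it stands 8 mm proud of the outer tube's side that faces the holder's -x, 26 mm from tube_grip along -x. It is pushed in along the holder's +x.
- crate: Loose brown plastic crate, 170 (x) x 146 (y) x 84 mm high, 1 kg. Origin at the centre of its underside, z up. Floor 6 mm thick, walls 6 mm. Three pairs of guide blocks at its two y ends (26 mm wide, tops 80 mm above the table, |y| 40 to 67 mm) divide it into four bays; between the blocks it is open.
- board0: White plastic cutting board, 10 mm thick (its x) x 110 mm wide (its y) x 120 mm tall (its z), 130 g. Origin at the centre of its lower edge. May be absent. Starts upright in slot 0 of the holder (counted from the tube's side, from 0), its axes along the holder's.
- bay0 (a point): Centre of the floor of the crate's bay 0, at x = -69 mm in the crate's frame, 6 mm above its underside. The bay is 20 mm wide (crate's x) and 134 mm long (crate's y). Axes as the crate's.
- board1: White plastic cutting board, 10 mm thick (its x) x 110 mm wide (its y) x 120 mm tall (its z), 130 g. Origin at the centre of its lower edge. May be absent. Starts upright in slot 1 of the holder (counted from the tube's side, from 0), its axes along the holder's.
- bay1 (a point): Centre of the floor of the crate's bay 1, at x = -23 mm in the crate's frame, 6 mm above its underside. The bay is 20 mm wide (crate's x) and 134 mm long (crate's y). Axes as the crate's.
- board2: White plastic cutting board, 10 mm thick (its x) x 110 mm wide (its y) x 120 mm tall (its z), 130 g. Origin at the centre of its lower edge. May be absent. Starts upright in slot 2 of the holder (counted from the tube's side, from 0), its axes along the holder's.
- bay2 (a point): Centre of the floor of the crate's bay 2, at x = 23 mm in the crate's frame, 6 mm above its underside. The bay is 20 mm wide (crate's x) and 134 mm long (crate's y). Axes as the crate's.
- board3: White plastic cutting board, 10 mm thick (its x) x 110 mm wide (its y) x 120 mm tall (its z), 130 g. Origin at the centre of its lower edge. May be absent. Starts upright in slot 3 of the holder (counted from the tube's side, from 0), its axes along the holder's.
- bay3 (a point): Centre of the floor of the crate's bay 3, at x = 69 mm in the crate's frame, 6 mm above its underside. The bay is 20 mm wide (crate's x) and 134 mm long (crate's y). Axes as the crate's.
- tin: Muffin tin, 130 x 195 x 28 mm, bystander: leave it. Origin under its centre.
- scoop: Portion scoop lying on the table, 220 mm long, 52 mm high, bystander: leave it. Origin on the table, near the middle of its length.
Not all that is in view belongs to the job. Leave any yellow look-alike of the board1 alone.

How it is judged:
By the outcome, as a careful person would: the job done as asked, in the order asked, and still so for the second after the job is handed in, with the robot touching nothing.
Of board0, board1, board2, board3 only 3 to 4 are there at a start; the rules pass over those that are not, and their reading is None.
At some moment in a run one of crate may be knocked a few centimetres aside while the robot is not near it.
It also fails if it takes over 208 s, if anything falls off the work surface, if the arm or the gripper's body presses on something with over 40 N, if the wrist force passes 120 N, or if a joint passes its speed limit or range.

## Robot

A 6-joint arm with a two-finger parallel gripper is mounted at the origin on the work surface. World frame = base frame: x ahead of the robot, y to its left, z up, the work surface at z = 0. Lengths are in m, angles in rad, forces in N, time in s.
With the tool pointing down it reaches from about 0.25 to 0.775 m from the base axis. Payload 4 kg.
Tool frame: the origin (TCP) lies at the centre of the arm's flange, where the gripper is bolted on; the fingertips stand 173 mm ahead of it and the grasp point (between the pads) lies 155 mm ahead of it; z points along the fingers, y is the direction in which the jaws open and shut (so a half turn about z gives the same grasp; the last joint's range is limited). The gripper opens to 85 mm and grips with 20 to 120 N. Pads are 22 mm wide; open, the fingers measure 114 mm over their backs; the gripper's body (76 mm by 85 mm) begins 54 mm behind the grasp point. The pads swing forward as they close: fully open they stand 13 mm farther back than shut.
Start: joints at [1.173, 0.087, 1.371, -0, 1.684, -0.103], TCP at [0.16, 0.526, 0.405] pointing down, gripper open.
Joint ranges: [-3.1, 3.1], [-0.76, 2.03], [0.27, 2.55], [-1.08, 4.22], [0.17, 2.65], [-2.57, 2.57]. Speed limits (rad/s): [2.79, 2.79, 3.14, 3.14, 3.14, 3.14].

## Interface

Orientations are given as a rotation vector (axis times angle).
In Python, from station import telemetry, eyes, robot, spotter gives the robot as it stands.
- The arm moves only by the tool servo_tool, never from a script. Its argument "moves" is a list of rows, each a list of 3 entries, a list of its own where there are three numbers: the shift along the world's x, y, z in units of 30 mm (1.0 is 30 mm), then the turn, a rotation vector about the world's x, y, z in units of 5 degrees (1.0 is 5 degrees), then the closure, from 0 (fully open) to 1 (shut). A call has exactly 8 rows; each row shifts and turns the commanded pose from where the row before left it; what a row does not reach is not made up. A row lasts 1/12 s, in which the tool goes at most 41.7 mm and 7.16 degrees, less where a joint would pass 70% of its speed; a pose out of reach is approached as far as the arm can. A call is refused whole if a number of a shift passes 1 or a number of a turn 1, either way. A call with a gripper value outside its range is refused whole. The fingers move at their own pace and stop on an object; "squeeze" is the grip in N (left out, the last holds). Time passes only in rows, so rows that do not move let the fingers close, or fill a call up. It gives the time, the measured TCP pose, the force and the opening at its end, in the units of the state.
- telemetry.get_state(): the state, without advancing time (a new reading comes with each control period).
- eyes.capture(name): name is "side" or "top"; returns the picture (400x640x3 uint8, red, green, blue); there is no depth.
- eyes.get_calibration(name): a dict with "camera_matrix" (3x3 intrinsics, pixels), "pose" (4x4, takes a point from camera to world coordinates). Camera axes: x right, y down, z forward; pixel columns grow to the right and rows downward; lengths in m; the calibration is good to about 2 mm. A picture is of the moment at which its call begins. get_calibration takes no time and is no camera call.
- robot.sign_off(): hands the job in, once; it reports no verdict.
Trained networks look in the newest picture that a camera, given by its name, has taken for a name from the list of things; names that differ only in an ending like _2 or _b are one class to them, and where a whole thing is asked for, a point or a joint stands for the part that bears it (a point fixed in the world has none). Each returns a list of dicts, best first, with "p" (0 to 1); they miss things now and then, are a little off and sometimes report something else, mostly with a low value. They report only what shows in the picture. A call takes as long as a camera call. They do not tell look-alikes from the thing itself.
- spotter.look_for(camera, query): "extent" ([left, top, right, bottom] in pixels, round what is visible of it).
- spotter.outline_of(camera, query): "pixels" (400x640 bool, what is visible of it) and "extent" ([left, top, right, bottom] in pixels, round what is visible of it).
- spotter.mark_of(camera, query): "pixel" ([column, row] in pixels: a listed point, or the origin of a listed thing).
The state is a dict: "time_s": time; "q": joint angles; "dq": joint speeds; "effort": joint torques, N m; "position": TCP position; "eef_rot": TCP orientation; "wrist_force": force on the tool from outside, world axes, zero at the start; "ft_torque": the same for the moment, N m; "finger_gap": opening from 0.0 (shut) to 1.0 (fully open).
Only numpy, scipy, OpenCV 4.12 (cv2) and the standard library are available. Lean on these libraries where they do the work, as an engineer would, in place of code of your own. Each camera call takes 0.05 s, during which the arm holds its last target.

## Working session

There is one attempt and no reset: what is moved stays moved. The work goes in short steps, Python scripts to look and compute and a tool call to move; the robot and the scene stay as the last step left them, time stands still between calls to the robot, and variables do not carry over. Pictures are saved under pics/ and viewed, and the job is handed in when it is done.

Besides the shell and the picture viewer there is one more tool, called after "Call:" as name(argument=value, ...) on one line, values as JSON. servo_tool: Moves the arm, as the interface text tells. Its arguments: {"type":"object","properties":{"moves":{"type":"array"},"squeeze":{"type":"number"}},"required":["moves"]}

```bash
ls; mkdir -p pics; python3 - <<'E'
from station import telemetry, eyes, robot, spotter
import cv2
print(telemetry.get_state())
for n in ("side","top"):
    im=eyes.capture(n); cv2.imwrite(f"pics/{n}0.png",im[:,:,::-1])
    c=eyes.get_calibration(n); print(n,c)
E
```

```text
pics
{'time_s': 0.0, 'q': array([ 1.17293244e+00,  8.79611589e-02,  1.37228701e+00,  2.52189532e-05,
        1.68363105e+00, -1.03144654e-01]), 'dq': array([-3.30885088e-03,  6.61830973e-04, -1.14294752e-03,  1.84225262e-04,
       -4.14722510e-03, -9.00868206e-05]), 'effort': array([-1.09584806e-03, -3.51839054e+01, -3.13282549e+01, -1.73783906e-04,
        1.04812573e-02,  1.25477357e-05]), 'position': array([0.15973562, 0.52616491, 0.40351872]), 'eef_rot': array([-0.46117882, -3.10695877,  0.00346921]), 'wrist_force': array([0.24685659, 0.18915636, 0.73025002]), 'ft_torque': array([0.00343914, 0.02441527, 0.01247655]), 'finger_gap': 0.9965957765229113}
side {'camera_matrix': array([[370.67862877,   0.        , 323.35798019],
       [  0.        , 370.67862877, 194.54383278],
       [  0.        ,   0.        ,   1.        ]]), 'pose': array([[ 0.86301505, -0.31364229,  0.39602214,  0.12023505],
       [-0.50498796, -0.51409306,  0.69332207, -0.72577964],
       [-0.01386289, -0.79833379, -0.60205563,  0.72721702],
       [ 0.        ,  0.        ,  0.        ,  1.        ]])}
top {'camera_matrix': array([[365.28304454,   0.        , 320.19807035],
       [  0.        , 365.28304454, 196.26119467],
       [  0.        ,   0.        ,   1.        ]]), 'pose': array([[ 0.01349423, -0.99861537,  0.05084536,  0.46283257],
       [-0.99985125, -0.01292973,  0.01141498, -0.01157711],
       [-0.01074176, -0.05099183, -0.9986413 ,  1.28238375],
       [ 0.        ,  0.        ,  0.        ,  1.        ]])}
```

View pics/side0.png

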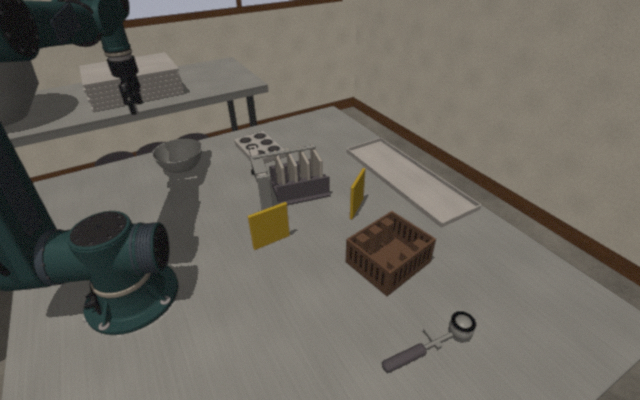

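View pics/top0.png

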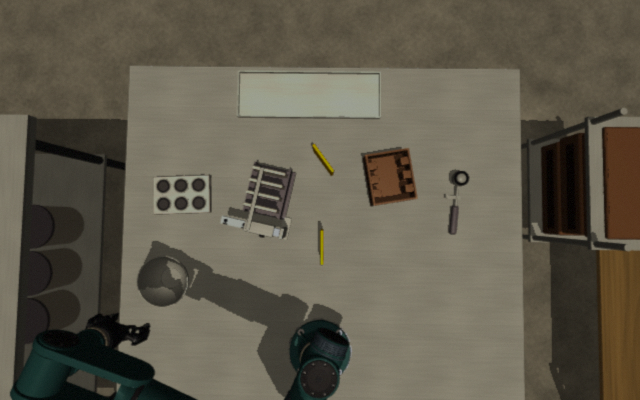

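```bash
python3 - <<'E'
from station import telemetry, eyes, robot, spotter
for n in ("side","top"):
    for q in ["holder","next_hole","tube_grip","keeper_end","snap_face","crate","bay0","bay1","bay2","bay3"]+["board%d"%i for i in range(4)]:
        print(n,q,[([round(float(v),1) for v in d["pixel"]],round(float(d["p"]),2)) for d in spotter.mark_of(n,q)])
E
```

```text
side holder [([298.8, 189.0], 0.56)]
side next_hole [([256.6, 162.7], 0.97)]
side tube_grip [([260.8, 170.3], 0.7)]
side keeper_end [([316.1, 144.9], 0.59)]
side snap_face []
side crate [([386.2, 266.3], 0.86)]
side bay0 [([407.2, 247.6], 0.96), ([369.9, 273.9], 0.82), ([381.2, 261.9], 0.77), ([308.2, 186.8], 0.61), ([392.1, 256.0], 0.56)]
side bay1 [([407.2, 247.6], 0.96), ([369.9, 273.9], 0.82), ([381.2, 261.9], 0.77), ([308.2, 186.8], 0.61), ([392.1, 256.0], 0.56)]
side bay2 [([407.2, 247.6], 0.96), ([369.9, 273.9], 0.82), ([381.2, 261.9], 0.77), ([308.2, 186.8], 0.61), ([392.1, 256.0], 0.56)]
side bay3 [([407.2, 247.6], 0.96), ([369.9, 273.9], 0.82), ([381.2, 261.9], 0.77), ([308.2, 186.8], 0.61), ([392.1, 256.0], 0.56)]
side board0 [([316.3, 182.6], 0.85), ([272.2, 238.9], 0.82), ([307.6, 185.2], 0.8), ([284.0, 187.2], 0.77), ([293.7, 185.8], 0.65)]
side board1 [([316.3, 182.6], 0.85), ([272.2, 238.9], 0.82), ([307.6, 185.2], 0.8), ([284.0, 187.2], 0.77), ([293.7, 185.8], 0.65)]
side board2 [([316.3, 182.6], 0.85), ([272.2, 238.9], 0.82), ([307.6, 185.2], 0.8), ([284.0, 187.2], 
[... 763 characters left out ...]
89), ([383.4, 156.3], 0.88), ([387.1, 184.5], 0.79), ([387.4, 196.9], 0.63)]
top board0 [([322.2, 164.0], 0.72), ([265.3, 210.7], 0.62), ([272.6, 173.8], 0.58), ([266.2, 185.4], 0.51), ([321.6, 243.7], 0.48), ([267.3, 195.1], 0.46)]
top board1 [([322.2, 164.0], 0.72), ([265.3, 210.7], 0.62), ([272.6, 173.8], 0.58), ([266.2, 185.4], 0.51), ([321.6, 243.7], 0.48), ([267.3, 195.1], 0.46)]
top board2 [([322.2, 164.0], 0.72), ([265.3, 210.7], 0.62), ([272.6, 173.8], 0.58), ([266.2, 185.4], 0.51), ([321.6, 243.7], 0.48), ([267.3, 195.1], 0.46)]
top board3 [([322.2, 164.0], 0.72), ([265.3, 210.7], 0.62), ([272.6, 173.8], 0.58), ([266.2, 185.4], 0.51), ([321.6, 243.7], 0.48), ([267.3, 195.1], 0.46)]
```

```bash
cat > h.py <<'E'
from station import telemetry, eyes, robot, spotter
import numpy as np, cv2
CAL={n:eyes.get_calibration(n) for n in("side","top")}
def proj(n,P):
    P=np.atleast_2d(P); c=CAL[n]; T=np.linalg.inv(c["pose"]); q=P@T[:3,:3].T+T[:3,3]
    uv=q@c["camera_matrix"].T; return uv[:,:2]/uv[:,2:]
def ray(n,px,z):
    c=CAL[n]; d=c["pose"][:3,:3]@np.linalg.inv(c["camera_matrix"])@np.array([px[0],px[1],1.]); o=c["pose"][:3,3]
    return o+d*(z-o[2])/d[2]
def tri(a,b):
    A=[];B=[]
    M=np.zeros((3,3));v=np.zeros(3)
    for n,px in(("side",a),("top",b)):
        c=CAL[n]; d=c["pose"][:3,:3]@np.linalg.inv(c["camera_matrix"])@np.array([px[0],px[1],1.]); d/=np.linalg.norm(d); Q=np.eye(3)-np.outer(d,d); M+=Q; v+=Q@c["pose"][:3,3]
    return np.linalg.solve(M,v)
def crop(im,x0,y0,x1,y1,k,name):
    cv2.imwrite("pics/"+name,cv2.resize(im[y0:y1,x0:x1,::-1],None,fx=k,fy=k,interpolation=cv2.INTER_CUBIC))
E
python3 - <<'E'
from h import *
s=cv2.imread("pics/side0.png")[:,:,::-1];t=cv2.imread("pics/top0.png")[:,:,::-1]
crop(s,225,120,345,210,6.5,"s1.png");crop(t,210,145,310,245,6,"t1.png");crop(t,345,130,445,220,6,"t2.png");crop(s,330,200,450,300,6,"s2.png")
print(tri((316.1,144.9),(261.3,166)),tri((260.8,170.3),(262,226.3)),tri((256.6,162.7),(241.8,222.9)))
print(ray("side",(386.2,266.3),0),ray("top",(385.4,177.2),0))
print(ray("side",(298.8,189),0),ray("top",(270.3,190.8),0))
E
```

```text
[0.61559273 0.18685242 0.14280464] [0.42412543 0.18655208 0.11232731] [0.43492735 0.2539197  0.09984148]
[ 5.81715326e-01 -2.38834669e-01  1.11022302e-16] [ 0.59823399 -0.22539059  0.        ]
[0.54424565 0.18073638 0.        ] [0.54511307 0.17914253 0.        ]
```

View pics/s1.png

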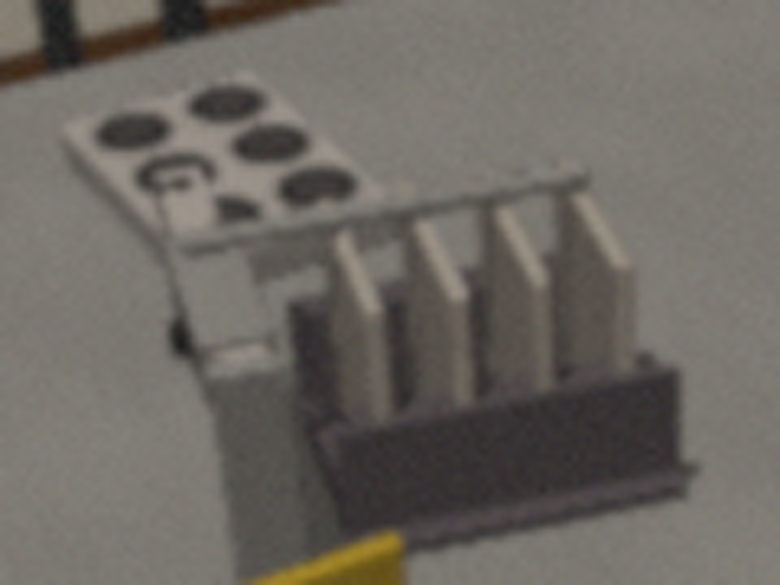

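View pics/t1.png

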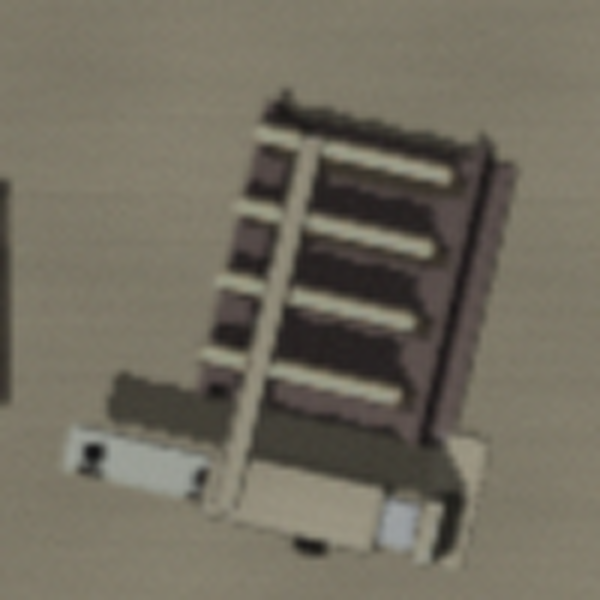

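View pics/t2.png

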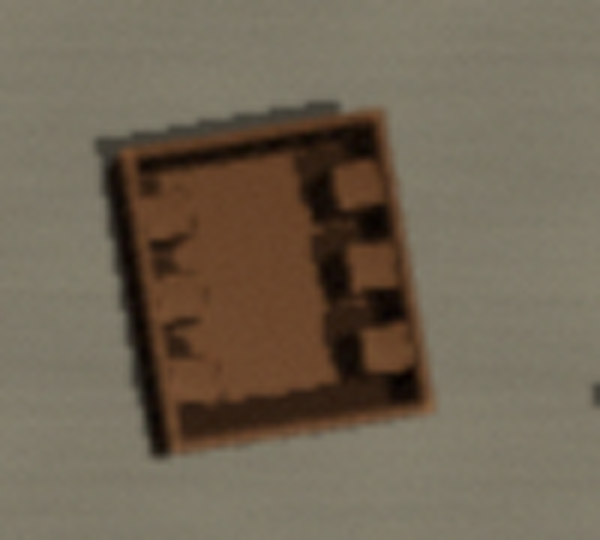

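View pics/s2.png

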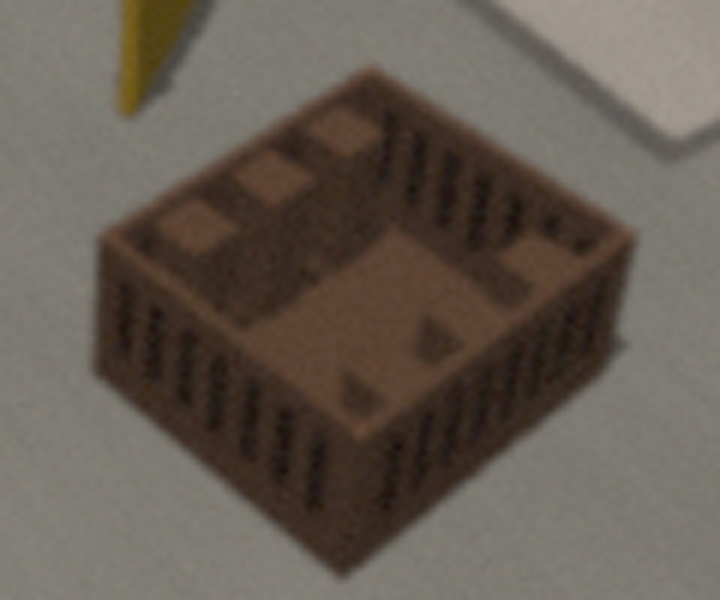

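```bash
cat > fit.py <<'E'
from h import *
from scipy.optimize import least_squares
def R(a): return np.array([[np.cos(a),-np.sin(a),0],[np.sin(a),np.cos(a),0],[0,0,1]])
def W(p,L): return np.atleast_2d(L)@R(p[2]).T+np.array([p[0],p[1],0])
def fit(obs,p0,bias=True):
    # obs: (cam, local xyz m, pixel); per-camera pixel bias with prior
    def f(v):
        r=[]
        for c,L,px in obs:
            b=v[3:5] if c=="top" else v[5:7]
            r.append((proj(c,W(v,L))[0]+b-px))
        return np.r_[np.ravel(r)/0.7, v[3:]/0.5]
    s=least_squares(f,np.r_[p0,0,0,0,0],loss="soft_l1"); return s
E
cat > f1.py <<'E'
from fit import *
t=lambda x,y:np.array([210+(x+.5)/6-.5,145+(y+.5)/6-.5]); s=lambda x,y:np.array([225+(x+.5)/6.5-.5,120+(y+.5)/6.5-.5])
o=[]
for x,l,r in((60,(255,133),(452,175)),(20,(236,207),(436,248)),(-20,(218,281),(418,322)),(-60,(200,354),(400,396))):
    o+=[("top",(x/1e3,.055,.13),t(*l)),("top",(x/1e3,-.055,.13),t(*r))]
o+=[("top",(.085,-.075,.01),t(517,165))]
for x,a in((-60,(376,313)),(-20,(456,300)),(20,(538,285)),(60,(625,267))): o+=[("side",(x/1e3,-.055,.13),s(*a))]
o+=[("side",(.085,-.075,.01),s(695,470)),("side",(.085,-.057,.07),s(680,370))]
q=fit(o,[.545,.18,-.24]); print("holder",q.x.round(4),"deg",np.degrees(q.x[2]))
print((q.fun[:-4]*.7).reshape(-1,2).round(2).tolist())
p=q.x
# tube stuff: button y
from scipy.optimize import minimize_scalar
px=t(310,545)
for c,L,pp in(("top",.115,px),("side",.115,s(180,338))):
    w=ray(c,pp-(p[3:5] if c=="top" else p[5:7]),L); print(c,"button local",(R(p[2]).T@(w-[p[0],p[1],0])).round(4))
for pp in((312,138),): 
    w=ray("top",t(*pp)-p[3:5],.142); print("keeper end",(R(p[2]).T@(w-[p[0],p[1],0])).round(4))
t=lambda x,y:np.array([345+(x+.5)/6-.5,130+(y+.5)/6-.5]); s=lambda x,y:np.array([330+(x+.5)/6-.5,200+(y+.5)/6-.5])
X,Y=.085,.073
o=[("top",(X,Y,.084),t(118,152)),("top",(X,-Y,.084),t(385,110)),("top",(-X,-Y,.084),t(436,408)),("top",(-X,Y,.084),t(173,455)),
("side",(X,Y,.084),s(372,66)),("side",(X,-Y,.084),s(637,235)),("side",(-X,-Y,.084),s(358,440)),("side",(-X,Y,.084),s(100,235)),
("side",(-X,-Y,0),s(343,577)),("side",(-X,Y,0),s(97,374)),("side",(X,-Y,0),s(606,372))]
q=fit(o,[.59,-.23,.17]); print("crate",q.x.round(4),"deg",np.degrees(q.x[2]))
print((q.fun[:-4]*.7).reshape(-1,2).round(2).tolist())
E
python3 f1.py; python3 - <<'E'
from h import *
from scipy.spatial.transform import Rotation as Ro
print(Ro.from_rotvec(telemetry.get_state()["eef_rot"]).as_matrix().round(3))
E
```

```text
holder [ 0.5439  0.1797 -0.2005 -0.0416  0.1482  0.1602 -0.0746] deg -11.48754574903176
[[-0.75, -0.19], [0.16, 0.08], [-0.38, -0.27], [0.08, 0.21], [-0.17, -0.31], [0.33, 0.21], [0.02, -0.14], [0.58, 0.24], [0.09, -0.13], [-0.19, 0.36], [0.53, -0.14], [0.71, -0.3], [-0.1, 0.06], [-0.83, 2.35], [-0.49, -0.69]]
top button local [-0.1473 -0.0216  0.115 ]
side button local [-0.145  -0.0198  0.115 ]
keeper end [0.0626 0.02   0.142 ]
crate [ 0.594  -0.2287  0.1711  0.1369  0.3453  0.1804 -0.0915] deg 9.805024148595548
[[0.43, -0.55], [-0.36, -0.52], [-0.06, 0.64], [-0.27, -0.18], [-0.1, -0.46], [0.4, -0.37], [0.66, 0.1], [-0.68, -0.03], [-0.16, 0.95], [-0.89, 0.08], [0.13, 0.18]]
[[-0.957  0.291  0.   ]
 [ 0.291  0.957  0.   ]
 [-0.     0.    -1.   ]]
```

```bash
cat >> fit.py <<'E'
def box(x0,x1,y0,y1,z0,z1):
    P=np.array([[x,y,z] for x in(x0,x1) for y in(y0,y1) for z in(z0,z1)]); return P,[(0,1),(2,3),(4,5),(6,7),(0,2),(1,3),(4,6),(5,7),(0,4),(1,5),(2,6),(3,7)]
def overlay(im,cam,items,x0,y0,x1,y1,k,name):
    v=cv2.resize(im[y0:y1,x0:x1,::-1],None,fx=k,fy=k,interpolation=cv2.INTER_CUBIC).copy()
    for p,b,col in items:
        P,E=box(*[q/1e3 for q in b]); uv=(proj(cam,W(p,P))-[x0,y0]+.5)*k
        for i,j in E: cv2.line(v,tuple(int(a) for a in uv[i]),tuple(int(a) for a in uv[j]),col,1,cv2.LINE_AA)
    cv2.imwrite("pics/"+name,v)
H=(.5439,.1797,-.2005); C=(.594,-.2287,.1711)
E
python3 - <<'E'
from fit import *
s=cv2.imread("pics/side0.png")[:,:,::-1];t=cv2.imread("pics/top0.png")[:,:,::-1]
g=-23
it=[(H,(x-5,x+5,-55,55,10,130),(0,255,0)) for x in(-60,-20,20,60)]+[(H,(-85,85,-75,75,0,10),(255,0,0)),(H,(-143,-107,g-35,g+60,97,133),(0,0,255)),(H,(-151,-143,g-9,g+9,106,124),(255,255,0)),(H,(-125,70,g+39,g+51,134,142),(0,255,255))]
overlay(s,"side",it,225,120,345,210,6.5,"os1.png");overlay(t,"top",it,210,145,310,245,6,"ot1.png")
E
```

```text
(no output)
```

View pics/os1.png

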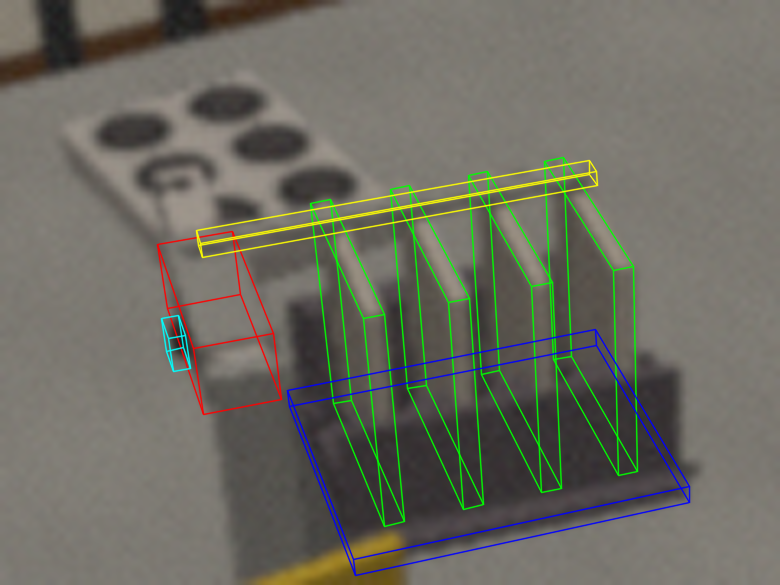

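View pics/ot1.png

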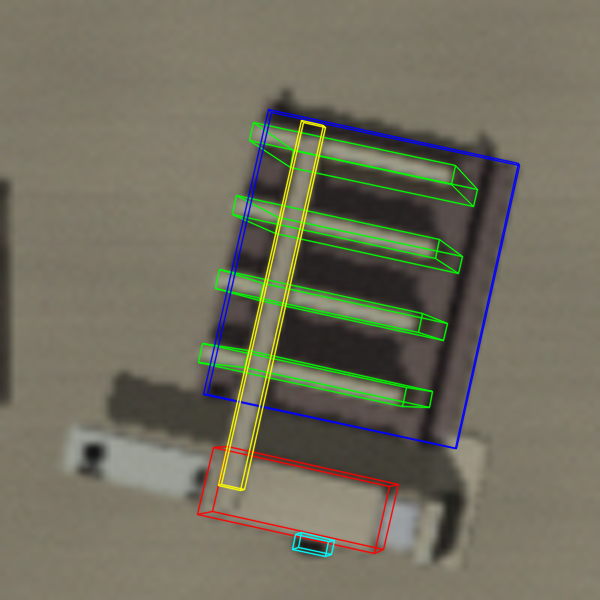

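```bash
sed -i 's/s(695,470)/s(690,492)/' f1.py; python3 f1.py | head -6; python3 - <<'E'
from h import *
s=cv2.imread("pics/side0.png")[:,:,::-1];t=cv2.imread("pics/top0.png")[:,:,::-1]
def c(im,x0,y0,x1,y1,k,n):
    v=cv2.resize(im[y0:y1,x0:x1,::-1],None,fx=k,fy=k,interpolation=cv2.INTER_NEAREST); v=np.clip(v.astype(float)*1.5,0,255); cv2.imwrite("pics/"+n,v)
c(t,236,205,296,245,13,"t3.png"); c(s,245,140,285,185,13,"s3.png")
E
```

```text
holder [ 0.5437  0.1794 -0.2047 -0.1169  0.0828  0.1341  0.071 ] deg -11.725826861344169
[[-0.65, -0.24], [0.23, 0.17], [-0.32, -0.33], [0.11, 0.28], [-0.17, -0.39], [0.31, 0.27], [-0.03, -0.23], [0.5, 0.3], [0.18, -0.03], [-0.33, 0.54], [0.41, 0.07], [0.61, -0.06], [-0.18, 0.32], [-0.15, -0.74], [-0.56, -0.41]]
top button local [-0.1472 -0.0221  0.115 ]
side button local [-0.1445 -0.0193  0.115 ]
keeper end [0.0625 0.0203 0.142 ]
crate [ 0.594  -0.2287  0.1711  0.1369  0.3453  0.1804 -0.0915] deg 9.805024148595548[ WARN:0@0.077] global loadsave.cpp:1063 imwrite_ Unsupported depth image for selected encoder is fallbacked to CV_8U.
```

View pics/t3.png

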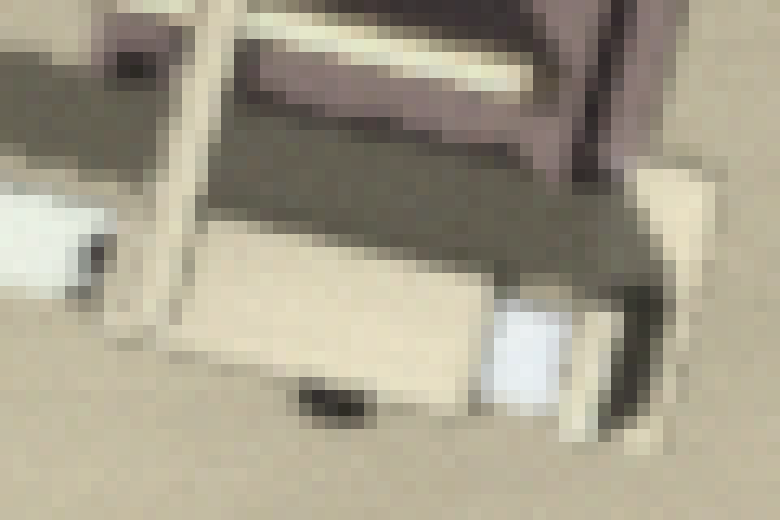

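View pics/s3.png

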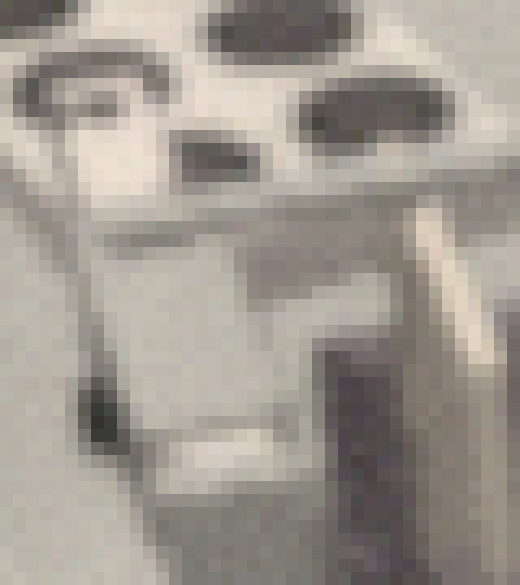

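```bash
python3 - <<'E'
from fit import *
p=(.5437,.1794,-.2047);b=np.array([-.117,.083])
for nm,px,z in(("-y end",(482,343),.133),("+y end",(110,275),.133),("-y c1",(495,275),.133),("-y c2",(470,410),.133),("bar near",(172,290),.142),("bar",(225,10),.142),("button",(337,400),.115)):
    w=ray("top",np.array(px)/13-.5+[236,205]-b,z); print(nm,(R(p[2]).T@(w-[p[0],p[1],0])).round(4))
p5=np.array([.134,.071])
for nm,px,z in(("side -y end",(215,430),.133),("button",(102,415),.115)):
    w=ray("side",np.array(px)/13-.5+[245,140]-p5,z); print(nm,(R(p[2]).T@(w-[p[0],p[1],0])).round(4))
E
```

```text
-y end [-0.124  -0.0565  0.133 ]
+y end [-0.1275  0.0351  0.133 ]
-y c1 [-0.1073 -0.0559  0.133 ]
-y c2 [-0.1403 -0.0573  0.133 ]
bar near [-0.1271  0.0179  0.142 ]
bar [-0.0589  0.0206  0.142 ]
button [-0.1466 -0.0226  0.115 ]
side -y end [-0.1239 -0.0612  0.133 ]
button [-0.1441 -0.0185  0.115 ]
```

Call:
servo_tool(moves=[[[0.5,-0.7,-0.1],[0,0,-1],0.2],[[0.5,-0.7,-0.1],[0,0,-1],0.2],[[0.5,-0.7,-0.1],[0,0,-1],0.2],[[0.5,-0.7,-0.1],[0,0,-1],0.2],[[0.5,-0.7,-0.1],[0,0,-1],0.2],[[0.5,-0.7,-0.1],[0,0,-1],0.2],[[0.5,-0.7,-0.1],[0,0,-1],0.2],[[0.5,-0.7,-0.1],[0,0,-1],0.2]], squeeze=30)

```text
time_s: 2.17
position: [0.2803, 0.3572, 0.3808]
eef_rot: [1.502, 2.759, 0.001]
wrist_force: [0.9, -0.4, 0.1]
finger_gap: 0.801
```

Call:
servo_tool(moves=[[[0.5,-0.7,-0.1],[0,0,-1],0.2],[[0.5,-0.7,-0.1],[0,0,-1],0.2],[[0.5,-0.7,-0.1],[0,0,-1],0.2],[[0.5,-0.7,-0.1],[0,0,-1],0.2],[[0.5,-0.7,-0.1],[0,0,-1],0.2],[[0.5,-0.7,-0.1],[0,0,-1],0.2],[[0.5,-0.7,-0.1],[0,0,-1],0.2],[[0.5,-0.7,-0.1],[0,0,-1],0.2]])

```text
time_s: 2.83
position: [0.4003, 0.1891, 0.3568]
eef_rot: [2.355, 2.079, 0.001]
wrist_force: [0.5, 0.7, -0.1]
finger_gap: 0.798
```

```bash
sed -i 's/^H=.*/H=(.5437,.1794,-.2047); C=(.594,-.2287,.1711); G=-.023/' fit.py; cat > go.py <<'E'
from fit import *
from scipy.spatial.transform import Rotation as Ro
def need(xyz,yaw):
    s=telemetry.get_state(); M=Ro.from_rotvec(s["eef_rot"]).as_matrix(); a=np.arctan2(M[1,1],M[0,1])
    d=(yaw-a+np.pi/2)%np.pi-np.pi/2
    # combined small correction incl. tilt
    z=M[:,2]; tilt=np.cross(z,[0,0,-1])
    print("shift units",((np.array(xyz)-s["position"])/.03).round(3),"mm",((np.array(xyz)-s["position"])*1e3).round(1),"turn z units",round(np.degrees(d)/5,3),"tilt deg",np.degrees(tilt).round(2),"gap",round(s["finger_gap"],3),"F",s["wrist_force"].round(1),"t",s["time_s"])
def loc(p,x,y,z): return W(p,np.array([x,y,z])/1e3)[0]
E
python3 - <<'E'
from go import *
need(loc(H,-125,G*1e3,267),H[2])
for n in("side","top"):
    im=eyes.capture(n); crop(im,*((200,60,340,210) if n=="side" else (200,130,330,260)),4,n+"1.png")
E
```

```text
shift units [ 0.545 -0.227 -2.994] mm [ 16.3  -6.8 -89.8] turn z units -0.917 tilt deg [-0.02  0.04  0.  ] gap 0.798 F [ 0.5  0.7 -0.1] t 2.8333
```

View pics/side1.png

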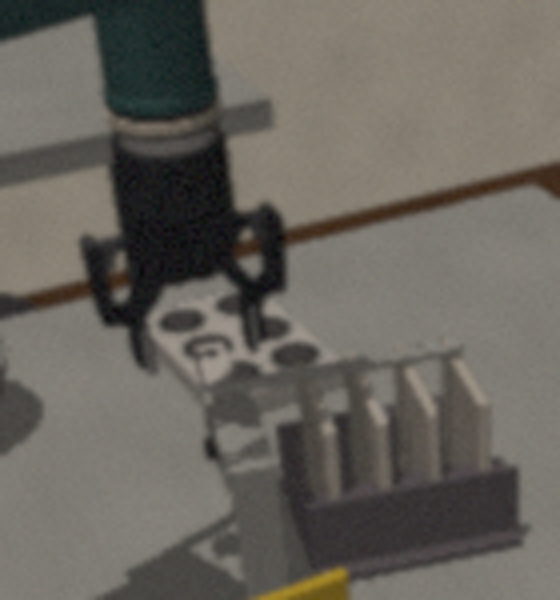

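View pics/top1.png

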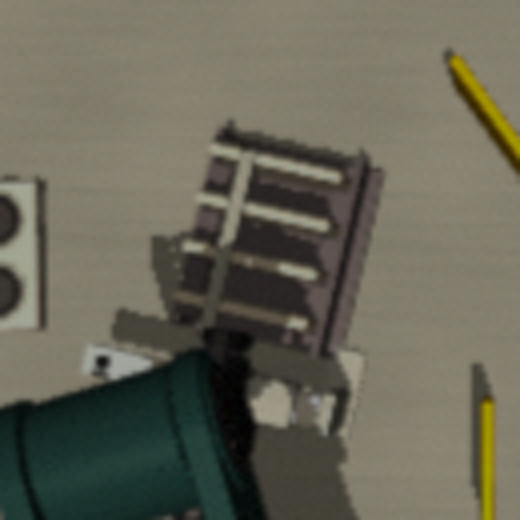

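Call:
servo_tool(moves=[[[0.55,-0.23,0],[0,0,-0.9],0.25],[[0,0,-0.3],[0,0,0],0.25],[[0,0,-0.5],[0,0,0],0.25],[[0,0,-0.5],[0,0,0],0.25],[[0,0,-0.5],[0,0,0],0.25],[[0,0,-0.5],[0,0,0],0.25],[[0,0,-0.4],[0,0,0],0.25],[[0,0,-0.3],[0,0,0],0.25]])

```text
time_s: 3.6
position: [0.4152, 0.184, 0.265]
eef_rot: [-2.427, -1.992, 0.003]
wrist_force: [-0.1, 0.3, 0.5]
finger_gap: 0.751
```

```bash
python3 - <<'E'
from go import *
need(loc(H,-125,G*1e3,267),H[2])
im=eyes.capture("side"); crop(im,210,90,310,200,6,"side2.png")
E
```

```text
shift units [ 0.049 -0.057  0.068] mm [ 1.5 -1.7  2. ] turn z units -0.1 tilt deg [ 0.01 -0.15  0.  ] gap 0.751 F [-0.1  0.3  0.5] t 3.6
```

View pics/side2.png

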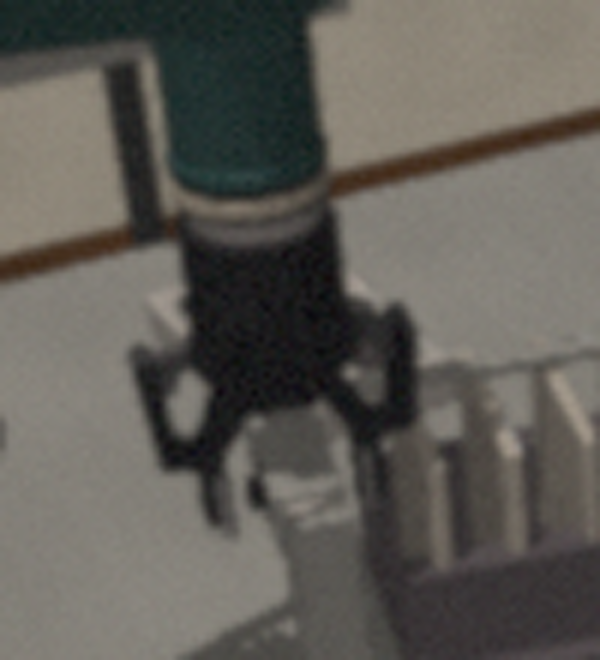

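Call:
servo_tool(moves=[[[0.05,-0.06,0.05],[0,0,-0.1],0.3],[[0,0,0],[0,0,0],0.4],[[0,0,0],[0,0,0],0.45],[[0,0,0],[0,0,0],0.5],[[0,0,0],[0,0,0],0.55],[[0,0,0],[0,0,0],0.6],[[0,0,0],[0,0,0],0.65],[[0,0,0],[0,0,0],0.65]])

```text
time_s: 4.32
position: [0.4175, 0.1818, 0.2695]
eef_rot: [-2.439, -1.978, -0.001]
wrist_force: [-5.1, 0.9, 5.6]
finger_gap: 0.418
```

```bash
python3 - <<'E'
from go import *
need(loc(H,-125,G*1e3,267),H[2])
im=eyes.capture("side"); crop(im,210,90,310,200,6,"side3.png")
E
```

```text
shift units [-0.029  0.015 -0.082] mm [-0.9  0.5 -2.5] turn z units 0.035 tilt deg [-0.07 -0.02 -0.  ] gap 0.418 F [-5.1  0.9  5.6] t 4.3167
```

View pics/side3.png

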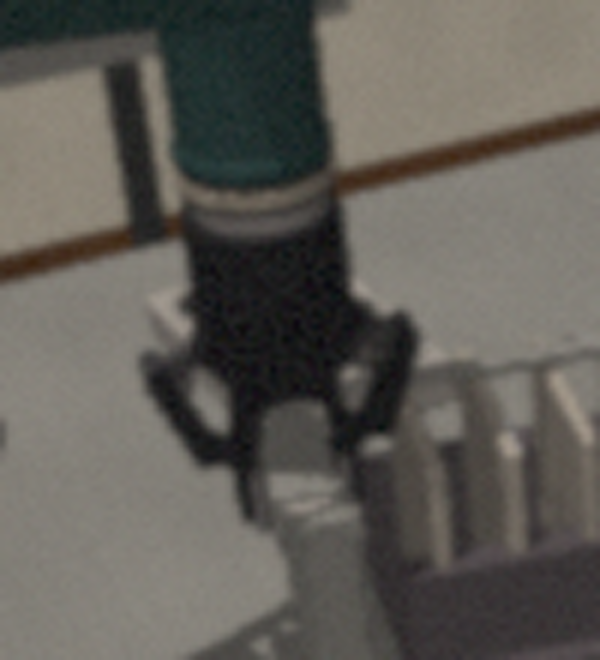

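Call:
servo_tool(moves=[[[0.04,0.2,0],[0,0,0],0.65],[[0.06,0.3,0],[0,0,0],0.65],[[0.06,0.3,0],[0,0,0],0.65],[[0.06,0.3,0],[0,0,0],0.65],[[0.06,0.3,0],[0,0,0],0.65],[[0.06,0.3,0],[0,0,0],0.65],[[0.06,0.25,0],[0,0,0],0.65],[[0,0,0],[0,0,0],0.65]])

```text
time_s: 5.03
position: [0.4303, 0.2415, 0.2695]
eef_rot: [-2.438, -1.979, -0.005]
wrist_force: [-2.7, 2.3, 4.7]
finger_gap: 0.419
```

```bash
python3 - <<'E'
from go import *
need([.4175+.0122,.1818+.0587,.267],H[2])
E
```

```text
shift units [-0.019 -0.033 -0.082] mm [-0.6 -1.  -2.5] turn z units 0.027 tilt deg [-0.15  0.09  0.  ] gap 0.419 F [-2.7  2.3  4.7] t 5.0333
```

Call:
servo_tool(moves=[[[0,-0.03,0],[0,0,0],0.65],[[0,0,0],[0,0,0],0.55],[[0,0,0],[0,0,0],0.5],[[0,0,0],[0,0,0],0.4],[[0,0,0],[0,0,0],0.3],[[0,0,0],[0,0,0],0.25],[[0,0,0],[0,0,0],0.25],[[0,0,0],[0,0,0],0.25]])

```text
time_s: 5.7
position: [0.4301, 0.239, 0.2684]
eef_rot: [2.439, 1.979, 0.001]
wrist_force: [-1.2, -0.5, -0.2]
finger_gap: 0.752
```

```bash
python3 - <<'E'
from go import *
need([.4175+.0122,.1818+.0587,.267],H[2])
im=eyes.capture("side"); crop(im,200,80,330,190,6,"side4.png")
im=eyes.capture("top"); crop(im,200,130,300,240,5,"top4.png")
E
```

```text
shift units [-0.014  0.05  -0.047] mm [-0.4  1.5 -1.4] turn z units 0.035 tilt deg [0.01 0.07 0.  ] gap 0.752 F [-1.2 -0.5 -0.2] t 5.7
```

View pics/side4.png

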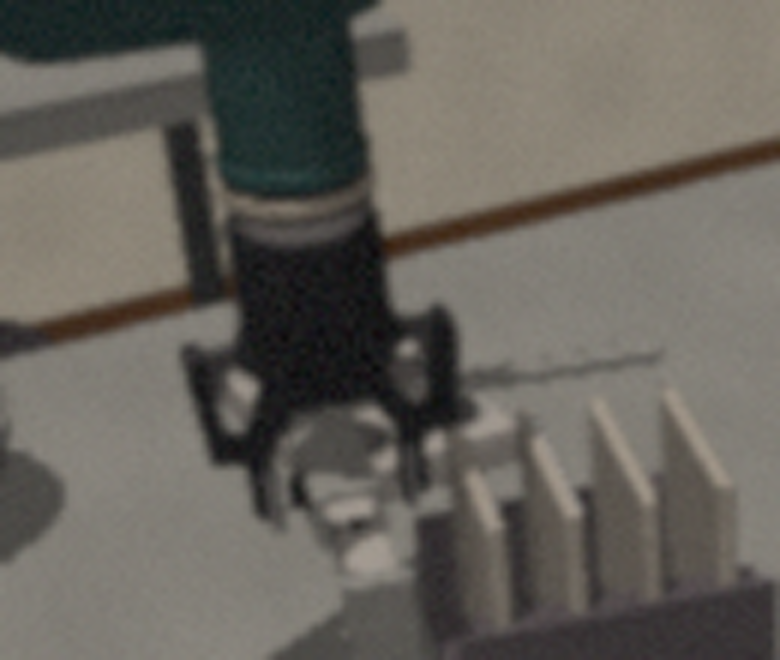

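View pics/top4.png

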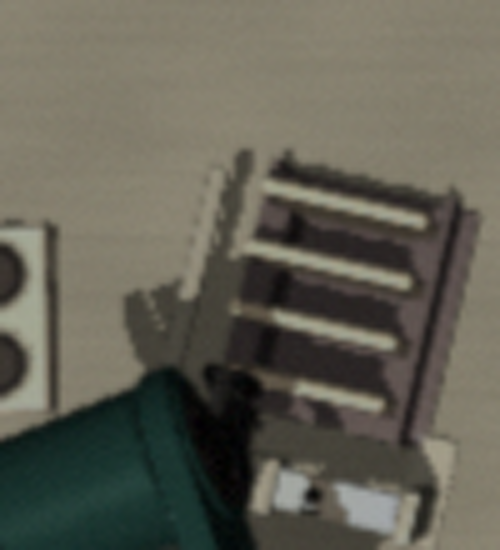

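Call:
servo_tool(moves=[[[0,0,0.5],[0,0,0],0.25],[[0,0,0.8],[0,0,0],0.25],[[0,0,0.8],[0,0,0],0.25],[[0,0,0.8],[0,0,0],0.3],[[0,0,0.8],[0,0,0],0.4],[[-0.3,-0.8,0.5],[0,0,0],0.5],[[0,-1,0],[0,0,0],0.6],[[0,-1,0],[0,0,0],0.7]])

```text
time_s: 6.47
position: [0.4206, 0.1547, 0.3962]
eef_rot: [2.436, 1.981, 0.006]
wrist_force: [0.7, -1.7, -0.7]
finger_gap: 0.304
```

```bash
python3 - <<'E'
from go import *
need([.4175+.0122,.1818+.0587,.267],H[2])
g=37
it=[(H,(-143,-107,g-35,g+60,97,133),(0,0,255)),(H,(-151,-143,g-9,g+9,106,124),(255,255,0)),(H,(-125,70,g+39,g+51,134,142),(0,255,255))]
im=eyes.capture("side"); crop(im,225,110,345,210,6.5,"side5.png"); overlay(im,"side",it,225,110,345,210,6.5,"os5.png")
im=eyes.capture("top"); overlay(im,"top",it,210,145,310,245,6,"ot5.png")
E
```

```text
shift units [ 0.302  2.86  -4.306] mm [   9.1   85.8 -129.2] turn z units 0.007 tilt deg [-0.03  0.25  0.  ] gap 0.304 F [ 0.7 -1.7 -0.7] t 6.4667
```

View pics/side5.png

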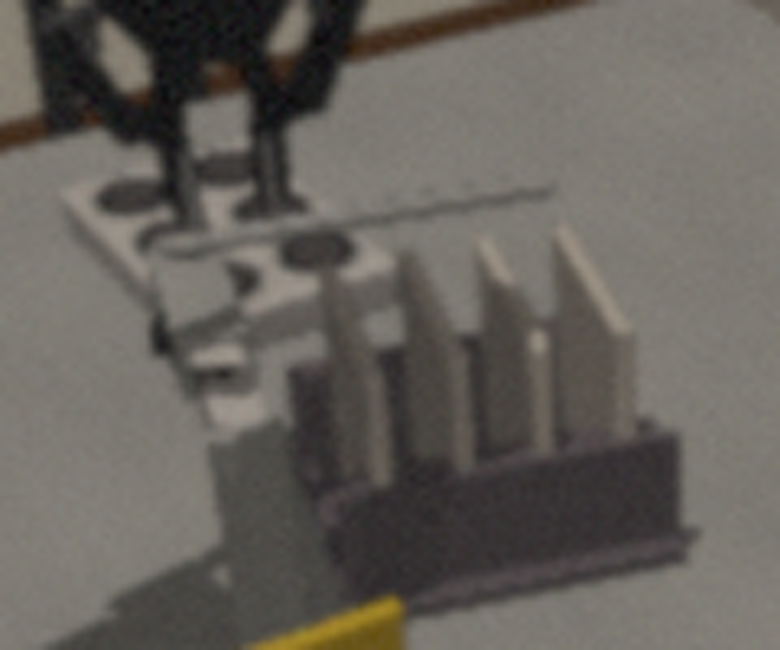

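View pics/os5.png

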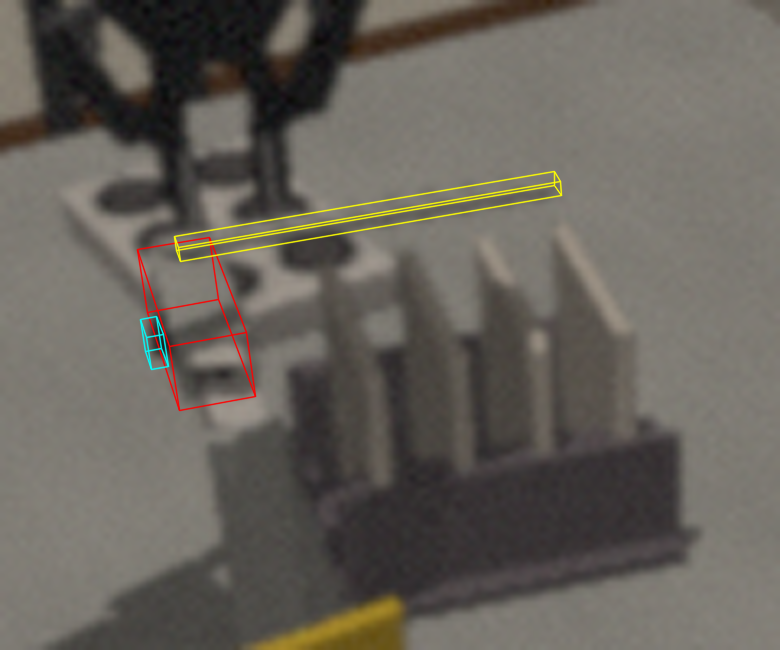

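View pics/ot5.png

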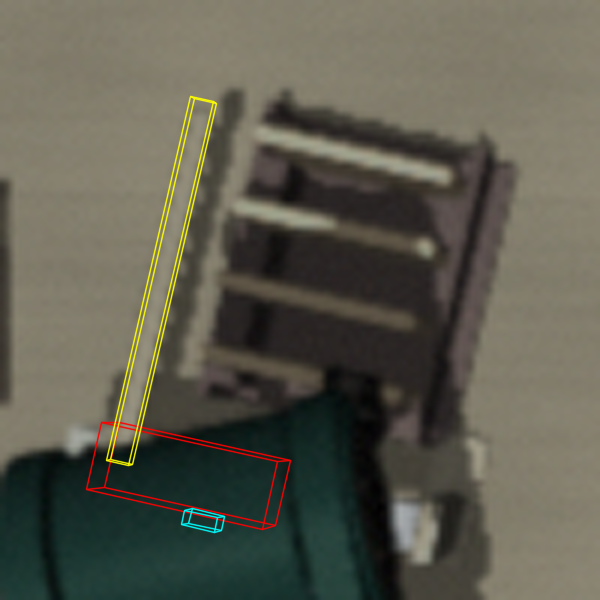

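```bash
python3 - <<'E'
from go import *
for x in(60,20,-20,-60): need(loc(H,x,0,270),H[2])
E
```

```text
shift units [ 6.054  0.492 -4.165] mm [ 181.6   14.8 -124.9] turn z units 0.085 tilt deg [0.1  0.11 0.  ] gap 0.302 F [-0.5  0.9 -0.4] t 6.5667
shift units [ 4.749  0.763 -4.165] mm [ 142.5   22.9 -124.9] turn z units 0.085 tilt deg [0.1  0.11 0.  ] gap 0.302 F [-0.5  0.9 -0.4] t 6.5667
shift units [ 3.443  1.034 -4.165] mm [ 103.3   31.  -124.9] turn z units 0.085 tilt deg [0.1  0.11 0.  ] gap 0.302 F [-0.5  0.9 -0.4] t 6.5667
shift units [ 2.138  1.305 -4.165] mm [  64.1   39.1 -124.9] turn z units 0.085 tilt deg [0.1  0.11 0.  ] gap 0.302 F [-0.5  0.9 -0.4] t 6.5667
```

Call:
servo_tool(moves=[[[0.86,0.07,-0.2],[0,0,0.08],0.7],[[0.86,0.07,-0.2],[0,0,0],0.7],[[0.86,0.07,-0.2],[0,0,0],0.7],[[0.86,0.07,-0.2],[0,0,0],0.7],[[0.86,0.07,-0.2],[0,0,0],0.7],[[0.86,0.07,-0.2],[0,0,0],0.7],[[0.89,0.07,-0.1],[0,0,0],0.7],[[0,0,0],[0,0,0],0.7]])

```text
time_s: 7.23
position: [0.6057, 0.1703, 0.3515]
eef_rot: [-2.433, -1.986, 0.003]
wrist_force: [-0.9, -0.2, -0.4]
finger_gap: 0.301
```

```bash
python3 - <<'E'
from go import *
need(loc(H,60,0,270),H[2])
im=eyes.capture("side"); crop(im,230,60,350,180,5,"side6.png")
im=eyes.capture("top"); crop(im,200,120,300,240,5,"top6.png")
E
```

```text
shift units [-0.109 -0.102 -2.717] mm [ -3.3  -3.1 -81.5] turn z units -0.038 tilt deg [ 0.03 -0.12  0.  ] gap 0.301 F [-0.9 -0.2 -0.4] t 7.2333
```

View pics/side6.png

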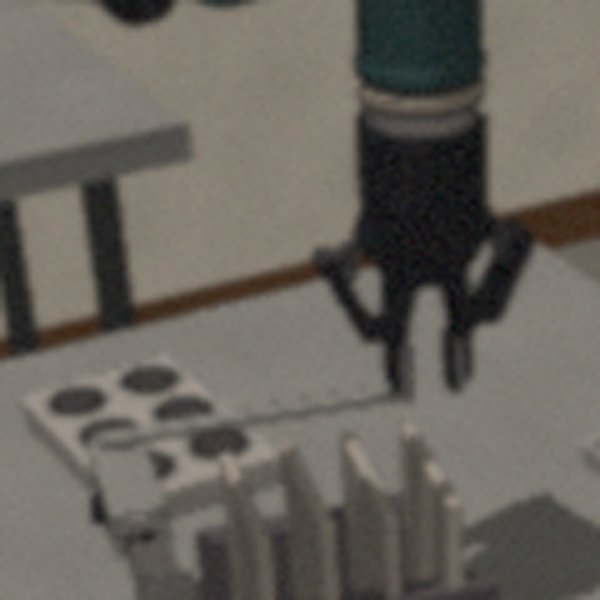

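View pics/top6.png

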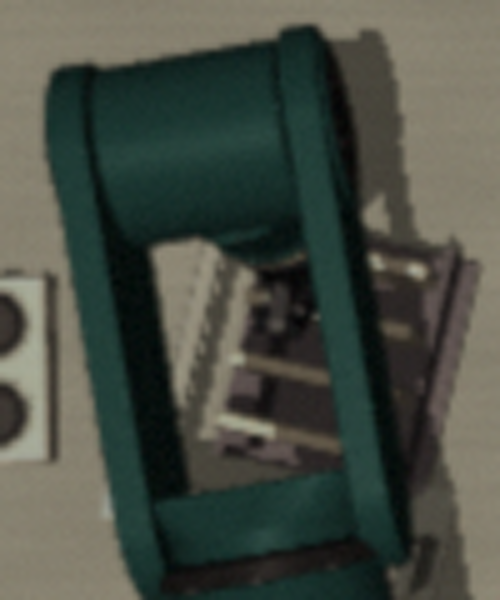

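Call:
servo_tool(moves=[[[-0.11,-0.1,-0.3],[0,0,0],0.7],[[0,0,-0.5],[0,0,0],0.7],[[0,0,-0.5],[0,0,0],0.7],[[0,0,-0.4],[0,0,0],0.7],[[0,0,-0.4],[0,0,0],0.7],[[0,0,-0.3],[0,0,0],0.7],[[0,0,-0.3],[0,0,0],0.7],[[0,0,0],[0,0,0],0.7]])

```text
time_s: 8.0
position: [0.5982, 0.1668, 0.2718]
eef_rot: [-2.431, -1.987, 0.005]
wrist_force: [-0.1, -0.1, -0.4]
finger_gap: 0.306
```

```bash
python3 - <<'E'
from go import *
need(loc(H,60,0,270),H[2])
im=eyes.capture("side"); crop(im,250,80,350,200,6,"side7.png")
E
```

```text
shift units [ 0.141  0.015 -0.058] mm [ 4.2  0.4 -1.8] turn z units -0.048 tilt deg [ 0.04 -0.22  0.  ] gap 0.306 F [-0.1 -0.1 -0.4] t 8.0
```

View pics/side7.png

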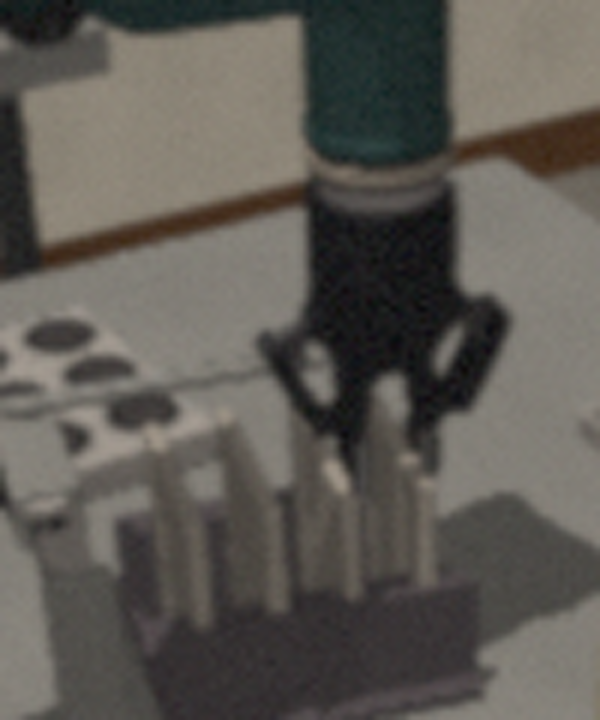

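Call:
servo_tool(moves=[[[0.14,0,-0.05],[0,0,0],0.7],[[0,0,0],[0,0,0],0.7],[[0,0,0],[0,0,0],0.75],[[0,0,0],[0,0,0],0.8],[[0,0,0],[0,0,0],0.85],[[0,0,0],[0,0,0],0.9],[[0,0,0],[0,0,0],0.95],[[0,0,0],[0,0,0],0.95]], squeeze=40)

```text
time_s: 8.72
position: [0.6033, 0.1669, 0.2733]
eef_rot: [2.432, 1.988, 0.001]
wrist_force: [0.2, -0.3, 1.8]
finger_gap: 0.107
```

```bash
python3 - <<'E'
from go import *
need(loc(H,60,0,270),H[2])
im=eyes.capture("side"); crop(im,250,80,350,200,5,"side8.png")
E
```

```text
shift units [-0.029  0.01  -0.109] mm [-0.9  0.3 -3.3] turn z units -0.047 tilt deg [-0.01  0.06  0.  ] gap 0.107 F [ 0.2 -0.3  1.8] t 8.7167
```

View pics/side8.png

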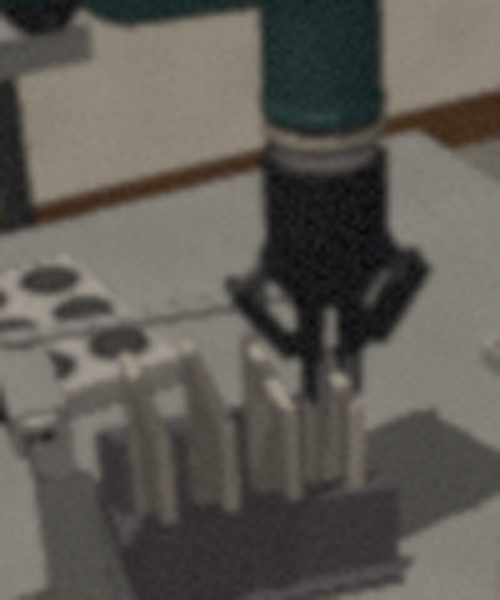

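Call:
servo_tool(moves=[[[0,0,0.2],[0,0,0],0.95],[[0,0,0.5],[0,0,0],0.95],[[0,0,0.7],[0,0,0],0.95],[[0,0,0.7],[0,0,0],0.95],[[0,0,0.7],[0,0,0],0.95],[[0,0,0.8],[0,0,0],0.95],[[0,0,0.8],[0,0,0],0.95],[[0,0,0.5],[0,0,0],0.95]])

```text
time_s: 9.43
position: [0.603, 0.1669, 0.4225]
eef_rot: [2.432, 1.987, 0.003]
wrist_force: [0.3, -0.4, -0.7]
finger_gap: 0.112
```

```bash
python3 - <<'E'
from go import *
need(loc(C,69,0,420),C[2])
im=eyes.capture("side"); crop(im,230,20,460,320,2,"side9.png")
im=eyes.capture("top"); 
it=[(C,(-85,85,-73,73,0,84),(0,255,0)),(C,(-82,-56,-67,-40,80,80),(0,0,0))][:1]+[(C,(x-10,x+10,-67,67,6,80),(255,255,0)) for x in(-69,-23,23,69)]
overlay(im,"top",it,340,120,440,220,6,"top9.png")
E
```

```text
shift units [  1.965 -12.793  -0.084] mm [  59.  -383.8   -2.5] turn z units 4.258 tilt deg [-0.02  0.14  0.  ] gap 0.112 F [ 0.3 -0.4 -0.7] t 9.4333
```

View pics/side9.png

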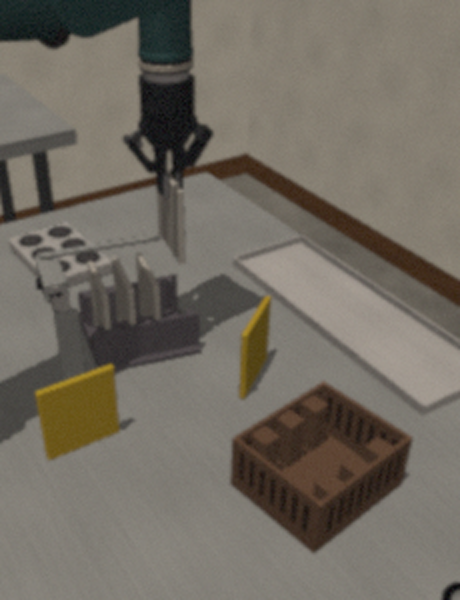

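View pics/top9.png

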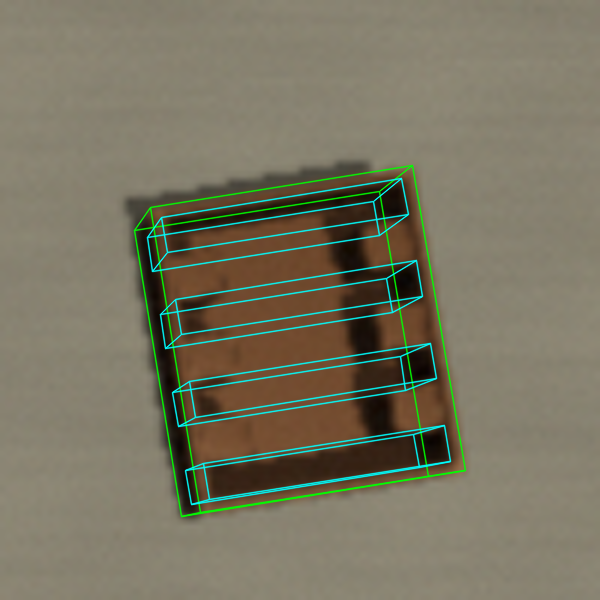

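Call:
servo_tool(moves=[[[0.05,-0.5,0],[0,0,0.3],0.95],[[0.15,-0.9,0],[0,0,0.3],0.95],[[0.15,-0.9,0],[0,0,0.3],0.95],[[0.15,-0.9,0],[0,0,0.3],0.95],[[0.15,-0.9,0],[0,0,0.3],0.95],[[0.15,-0.9,0],[0,0,0.3],0.95],[[0.15,-0.9,0],[0,0,0.3],0.95],[[0.15,-0.9,0],[0,0,0.3],0.95]])

```text
time_s: 10.2
position: [0.6361, -0.0384, 0.4171]
eef_rot: [-2.208, -2.231, 0.004]
wrist_force: [0.3, 0.5, -0.8]
finger_gap: 0.11
```

Call:
servo_tool(moves=[[[0.15,-0.9,0],[0,0,0.3],0.95],[[0.15,-0.9,0],[0,0,0.3],0.95],[[0.15,-0.9,0],[0,0,0.3],0.95],[[0.15,-0.9,0],[0,0,0.3],0.95],[[0.15,-0.9,0],[0,0,0.3],0.95],[[0.15,-0.9,0],[0,0,0.3],0.95],[[0.1,-0.6,0],[0,0,0.05],0.95],[[0,0,0],[0,0,0],0.95]])

```text
time_s: 10.87
position: [0.6661, -0.2215, 0.4158]
eef_rot: [-2.028, -2.394, 0.005]
wrist_force: [-0.7, -1.1, -1.4]
finger_gap: 0.108
```

```bash
python3 - <<'E'
from go import *
need(loc(C,69,0,420),C[2])
im=eyes.capture("side"); it=[(C,(-85,85,-73,73,0,84),(0,255,0)),(C,(64,74,-55,55,159,279),(255,255,0))]
overlay(im,"side",it,310,60,470,310,2.4,"side10.png")
E
```

```text
shift units [-0.137  0.152  0.142] mm [-4.1  4.5  4.2] turn z units 0.067 tilt deg [ 0.01 -0.29  0.  ] gap 0.108 F [-0.7 -1.1 -1.4] t 10.8667
```

View pics/side10.png

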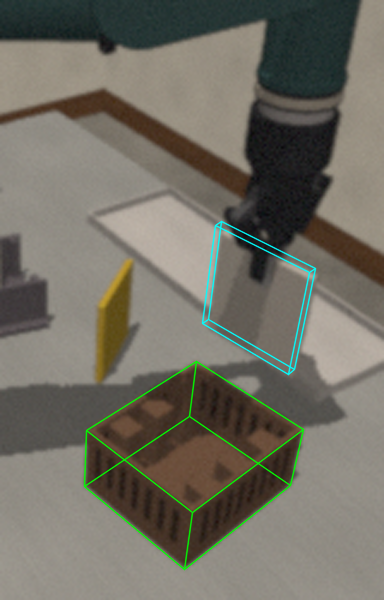

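Call:
servo_tool(moves=[[[-0.14,0.15,0],[0,0,0.06],0.95],[[0,0,-0.4],[0,0,0],0.95],[[0,0,-0.5],[0,0,0],0.95],[[0,0,-0.5],[0,0,0],0.95],[[0,0,-0.3],[0,0,0],0.95],[[0,0,0],[0,0,0],0.95],[[0,0,0],[0,0,0],0.95],[[0,0,0],[0,0,0],0.95]])

```text
time_s: 11.58
position: [0.6621, -0.2121, 0.3697]
eef_rot: [2.016, 2.407, 0.001]
wrist_force: [-0.2, 0.3, -2.0]
finger_gap: 0.111
```

```bash
python3 - <<'E'
from go import *
need(loc(C,69,0,269),C[2])
im=eyes.capture("side"); it=[(C,(-85,85,-73,73,0,84),(0,255,0)),(C,(64,74,-55,55,103,223),(255,255,0))]
overlay(im,"side",it,310,60,470,310,2.4,"side10b.png")
E
```

```text
shift units [-3.000e-03 -1.620e-01 -3.356e+00] mm [-1.000e-01 -4.900e+00 -1.007e+02] turn z units -0.059 tilt deg [0.03 0.08 0.  ] gap 0.111 F [-0.2  0.3 -2. ] t 11.5833
```

View pics/side10b.png

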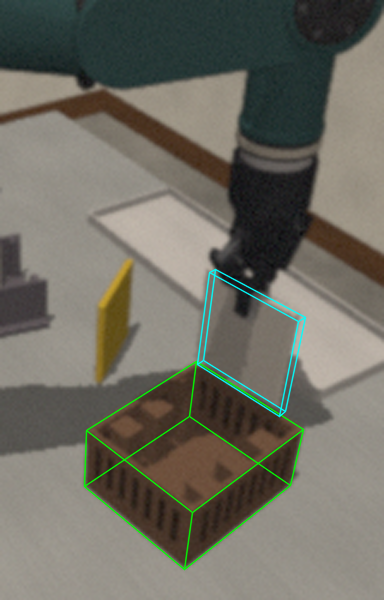

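Call:
servo_tool(moves=[[[0,-0.16,0],[0,0,-0.05],0.95],[[0,0,-0.3],[0,0,0],0.95],[[0,0,-0.5],[0,0,0],0.95],[[0,0,-0.5],[0,0,0],0.95],[[0,0,-0.5],[0,0,0],0.95],[[0,0,-0.5],[0,0,0],0.95],[[0,0,-0.4],[0,0,0],0.95],[[0,0,-0.1],[0,0,0],0.95]])

```text
time_s: 12.3
position: [0.6614, -0.2175, 0.2811]
eef_rot: [-2.021, -2.399, 0.002]
wrist_force: [-0.5, 0.2, -2.0]
finger_gap: 0.109
```

Call:
servo_tool(moves=[[[0,0,0],[0,0,0],0.95],[[0,0,-0.1],[0,0,0],0.95],[[0,0,-0.1],[0,0,0],0.95],[[0,0,-0.1],[0,0,0],0.95],[[0,0,-0.05],[0,0,0],0.95],[[0,0,-0.05],[0,0,0],0.95],[[0,0,0],[0,0,0],0.95],[[0,0,0],[0,0,0],0.95]])

```text
time_s: 12.97
position: [0.662, -0.2174, 0.2728]
eef_rot: [2.023, 2.403, 0.0]
wrist_force: [-0.2, -0.2, -1.1]
finger_gap: 0.107
```

```bash
python3 - <<'E'
from go import *
need(loc(C,69,0,269),C[2])
im=eyes.capture("side"); it=[(C,(-85,85,-73,73,0,84),(0,255,0)),(C,(64,74,-55,55,6,126),(255,255,0))]
overlay(im,"side",it,310,60,470,310,2.4,"side11.png")
E
```

```text
shift units [-0.     0.016 -0.126] mm [-0.   0.5 -3.8] turn z units -0.001 tilt deg [0.   0.01 0.  ] gap 0.107 F [-0.2 -0.2 -1.1] t 12.9667
```

View pics/side11.png

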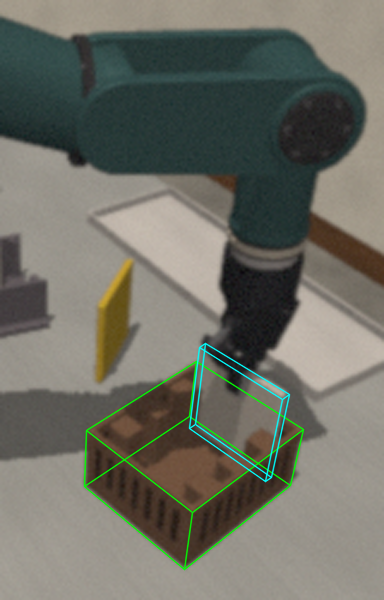

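Call:
servo_tool(moves=[[[0,0,-0.04],[0,0,0],0.95],[[0,0,-0.03],[0,0,0],0.95],[[0,0,-0.03],[0,0,0],0.95],[[0,0,-0.03],[0,0,0],0.95],[[0,0,-0.03],[0,0,0],0.95],[[0,0,0],[0,0,0],0.95],[[0,0,0],[0,0,0],0.95],[[0,0,0],[0,0,0],0.95]])

```text
time_s: 13.68
position: [0.662, -0.2174, 0.2693]
eef_rot: [2.022, 2.402, 0.001]
wrist_force: [-2.4, 0.8, 6.0]
finger_gap: 0.111
```

Call:
servo_tool(moves=[[[0,0,0],[0,0,0],0.9],[[0,0,0],[0,0,0],0.8],[[0,0,0],[0,0,0],0.7],[[0,0,0],[0,0,0],0.65],[[0,0,0.3],[0,0,0],0.65],[[0,0,0.6],[0,0,0],0.65],[[0,0,0.8],[0,0,0],0.65],[[0,0,0.8],[0,0,0],0.7]])

```text
time_s: 14.35
position: [0.6619, -0.2174, 0.343]
eef_rot: [-2.022, -2.402, 0.001]
wrist_force: [-0.5, -0.9, -1.1]
finger_gap: 0.302
```

```bash
python3 - <<'E'
from go import *
need(loc(H,20,0,360),H[2])
im=eyes.capture("side"); it=[(C,(-85,85,-73,73,0,84),(0,255,0)),(C,(64,74,-55,55,6,126),(255,255,0))]
overlay(im,"side",it,310,60,470,310,2.4,"side12.png")
E
```

```text
shift units [-3.287 13.092  0.567] mm [-98.6 392.7  17. ] turn z units -4.307 tilt deg [-0.05 -0.1  -0.  ] gap 0.302 F [-0.5 -0.9 -1.1] t 14.35
```

View pics/side12.png

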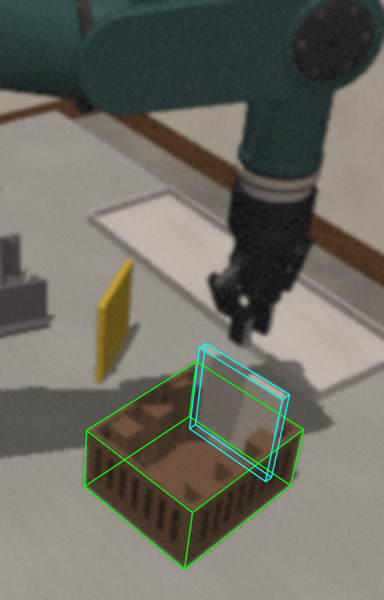

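Call:
servo_tool(moves=[[[-0.1,0.4,0.3],[0,0,-0.3],0.7],[[-0.2,0.8,0.3],[0,0,-0.3],0.7],[[-0.22,0.9,0],[0,0,-0.3],0.7],[[-0.22,0.9,0],[0,0,-0.3],0.7],[[-0.22,0.9,0],[0,0,-0.3],0.7],[[-0.22,0.9,0],[0,0,-0.3],0.7],[[-0.22,0.9,0],[0,0,-0.3],0.7],[[-0.22,0.9,0],[0,0,-0.3],0.7]])

```text
time_s: 15.07
position: [0.6129, -0.0182, 0.3613]
eef_rot: [2.265, 2.176, 0.001]
wrist_force: [0.3, -1.0, 0.0]
finger_gap: 0.298
```

Call:
servo_tool(moves=[[[-0.22,0.9,0],[0,0,-0.3],0.7],[[-0.22,0.9,0],[0,0,-0.3],0.7],[[-0.22,0.9,0],[0,0,-0.3],0.7],[[-0.22,0.9,0],[0,0,-0.3],0.7],[[-0.22,0.9,0],[0,0,-0.3],0.7],[[-0.22,0.9,0],[0,0,-0.3],0.7],[[-0.2,0.8,0],[0,0,-0.1],0.7],[[-0.1,0.3,0],[0,0,0],0.7]])

```text
time_s: 15.73
position: [0.5639, 0.1784, 0.3613]
eef_rot: [-2.432, -1.987, -0.002]
wrist_force: [0.2, -0.8, 0.5]
finger_gap: 0.298
```

Call:
servo_tool(moves=[[[0,0,0],[0,0,0],0.7],[[0,0,-0.2],[0,0,0],0.7],[[0,0,-0.2],[0,0,0],0.7],[[0,0,-0.1],[0,0,0],0.7],[[0,0,0],[0,0,0],0.7],[[0,0,0],[0,0,0],0.7],[[0,0,0],[0,0,0],0.7],[[0,0,0],[0,0,0],0.7]])

```text
time_s: 16.4
position: [0.565, 0.1752, 0.3462]
eef_rot: [2.437, 1.983, 0.001]
wrist_force: [-0.3, 0.7, 0.3]
finger_gap: 0.296
```

```bash
python3 - <<'E'
from go import *
need(loc(H,20,0,270),H[2])
im=eyes.capture("side"); crop(im,230,60,350,180,5,"side13.png")
E
```

```text
shift units [-0.058  0.006 -2.541] mm [ -1.7   0.2 -76.2] turn z units 0.0 tilt deg [-0.    0.04  0.  ] gap 0.296 F [-0.3  0.7  0.3] t 16.4
```

View pics/side13.png

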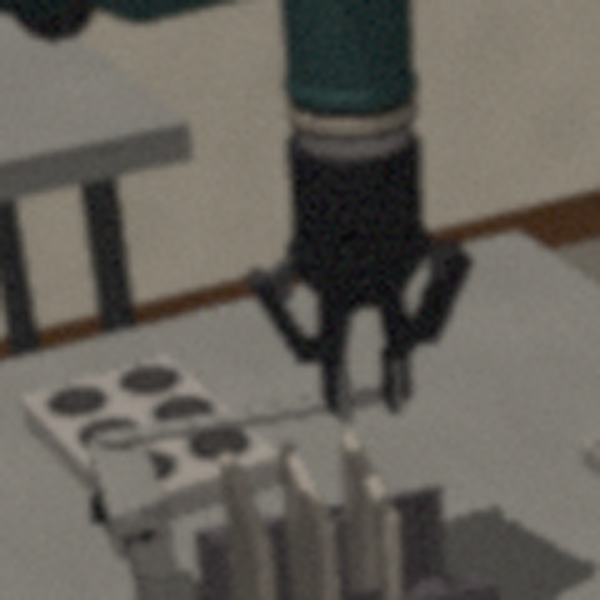

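Call:
servo_tool(moves=[[[-0.06,0,-0.2],[0,0,0],0.7],[[0,0,-0.4],[0,0,0],0.7],[[0,0,-0.5],[0,0,0],0.7],[[0,0,-0.5],[0,0,0],0.7],[[0,0,-0.5],[0,0,0],0.7],[[0,0,-0.35],[0,0,0],0.7],[[0,0,0],[0,0,0],0.7],[[0,0,0],[0,0,0],0.7]])

```text
time_s: 17.12
position: [0.5627, 0.1756, 0.2712]
eef_rot: [-2.435, -1.983, 0.003]
wrist_force: [-1.0, -0.5, 0.6]
finger_gap: 0.3
```

Call:
servo_tool(moves=[[[0,0,0],[0,0,0],0.75],[[0,0,0],[0,0,0],0.8],[[0,0,0],[0,0,0],0.85],[[0,0,0],[0,0,0],0.9],[[0,0,0],[0,0,0],0.95],[[0,0,0],[0,0,0],0.95],[[0,0,0],[0,0,0],0.95],[[0,0,0],[0,0,0],0.95]])

```text
time_s: 17.78
position: [0.5634, 0.1756, 0.2738]
eef_rot: [2.435, 1.983, 0.004]
wrist_force: [0.4, -0.3, 6.1]
finger_gap: 0.113
```

```bash
python3 - <<'E'
from go import *
need(loc(H,20,0,270),H[2])
im=eyes.capture("side"); crop(im,230,60,350,180,5,"side14.png")
E
```

```text
shift units [-0.004 -0.009 -0.126] mm [-0.1 -0.3 -3.8] turn z units -0.007 tilt deg [-0.03  0.16  0.  ] gap 0.113 F [ 0.4 -0.3  6.1] t 17.7833
```

View pics/side14.png

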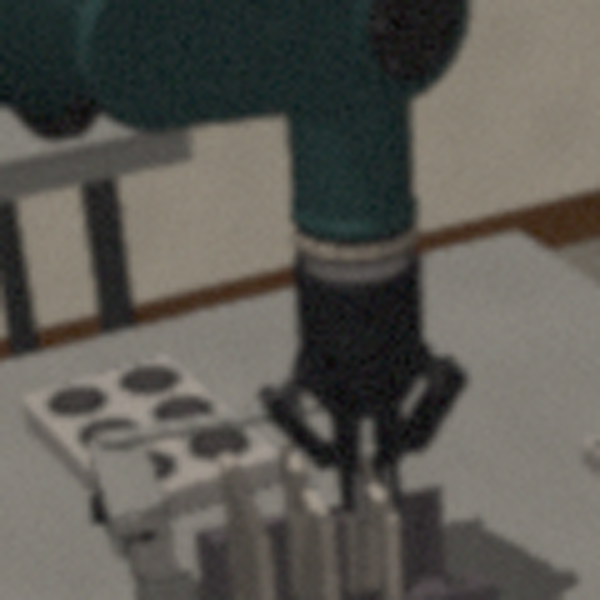

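Gripped (gap 9.6 mm). Lift.

Call:
servo_tool(moves=[[[0,0,0.2],[0,0,0],0.95],[[0,0,0.5],[0,0,0],0.95],[[0,0,0.7],[0,0,0],0.95],[[0,0,0.7],[0,0,0],0.95],[[0,0,0.7],[0,0,0],0.95],[[0,0,0.8],[0,0,0],0.95],[[0,0,0.8],[0,0,0],0.95],[[0,0,0.6],[0,0,0],0.95]])

```text
time_s: 18.5
position: [0.5627, 0.1756, 0.4234]
eef_rot: [-2.436, -1.983, 0.001]
wrist_force: [0.7, 0.2, -0.9]
finger_gap: 0.108
```

```bash
cat > crate.py <<'E'
from go import *
import sys
it=[(C,(-85,85,-73,73,0,84),(0,255,0))]+[(C,(x-5,x+5,-55,55,6,126),(255,255,0)) for x in eval(sys.argv[2])]
im=eyes.capture("top"); overlay(im,"top",it,335,120,445,220,5,"c%s_top.png"%sys.argv[1])
im=eyes.capture("side"); overlay(im,"side",it,250,20,460,310,2,"c%s_side.png"%sys.argv[1])
a=cv2.imread("pics/c%s_top.png"%sys.argv[1]);b=cv2.imread("pics/c%s_side.png"%sys.argv[1])
h=max(a.shape[0],b.shape[0]); a=cv2.copyMakeBorder(a,0,h-a.shape[0],0,0,0);b=cv2.copyMakeBorder(b,0,h-b.shape[0],0,0,0)
o=np.hstack([a,b]); f=min(1,800/o.shape[1],600/h); cv2.imwrite("pics/c%s.png"%sys.argv[1],cv2.resize(o,None,fx=f,fy=f))
E
python3 crate.py 1 "[69]"; python3 - <<'E'
from go import *
need(loc(C,23,0,423),C[2])
E
```

```text
shift units [  1.786 -13.348  -0.095] mm [  53.6 -400.4   -2.9] turn z units 4.298 tilt deg [-0.07  0.32  0.  ] gap 0.101 F [ 0.  -0.2 -1.2] t 18.6
```

View pics/c1.png

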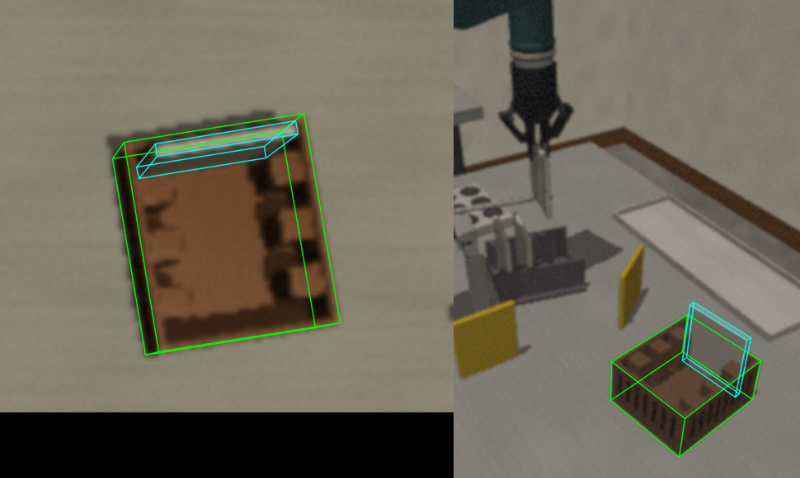

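Call:
servo_tool(moves=[[[0.06,-0.45,0],[0,0,0.3],0.95],[[0.12,-0.9,0],[0,0,0.3],0.95],[[0.12,-0.9,0],[0,0,0.3],0.95],[[0.12,-0.9,0],[0,0,0.3],0.95],[[0.12,-0.9,0],[0,0,0.3],0.95],[[0.12,-0.9,0],[0,0,0.3],0.95],[[0.12,-0.9,0],[0,0,0.3],0.95],[[0.12,-0.9,0],[0,0,0.3],0.95]])

```text
time_s: 19.27
position: [0.5898, -0.0282, 0.4192]
eef_rot: [-2.211, -2.226, 0.005]
wrist_force: [0.5, 0.1, -1.2]
finger_gap: 0.109
```

Call:
servo_tool(moves=[[[0.12,-0.9,0],[0,0,0.3],0.95],[[0.12,-0.9,0],[0,0,0.3],0.95],[[0.12,-0.9,0],[0,0,0.3],0.95],[[0.12,-0.9,0],[0,0,0.3],0.95],[[0.12,-0.9,0],[0,0,0.3],0.95],[[0.12,-0.9,0],[0,0,0.3],0.95],[[0.12,-0.8,0],[0,0,0.1],0.95],[[0.05,-0.4,0],[0,0,0],0.95]])

```text
time_s: 19.93
position: [0.6166, -0.2278, 0.4186]
eef_rot: [-2.023, -2.397, 0.004]
wrist_force: [-0.8, 0.2, -2.6]
finger_gap: 0.11
```

Call:
servo_tool(moves=[[[0,0,-0.2],[0,0,0],0.95],[[0,0,-0.4],[0,0,0],0.95],[[0,0,-0.5],[0,0,0],0.95],[[0,0,-0.4],[0,0,0],0.95],[[0,0,-0.2],[0,0,0],0.95],[[0,0,0],[0,0,0],0.95],[[0,0,0],[0,0,0],0.95],[[0,0,0],[0,0,0],0.95]])

```text
time_s: 20.6
position: [0.6169, -0.2244, 0.3723]
eef_rot: [2.022, 2.403, 0.001]
wrist_force: [0.5, 0.6, -1.1]
finger_gap: 0.112
```

```bash
python3 crate.py 2 "[69,23]"; python3 - <<'E'
from go import *
need(loc(C,23,0,270),C[2])
E
```

```text
shift units [-6.00e-03 -2.00e-03 -3.43e+00] mm [-2.000e-01 -1.000e-01 -1.029e+02] turn z units -0.005 tilt deg [0.06 0.14 0.  ] gap 0.112 F [ 0.3 -0.1 -1.1] t 20.7
```

View pics/c2.png

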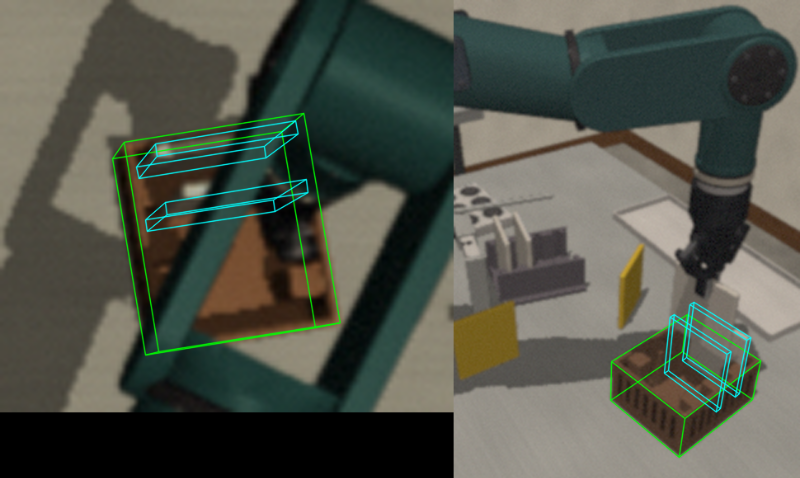

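Call:
servo_tool(moves=[[[0,0,-0.3],[0,0,0],0.95],[[0,0,-0.5],[0,0,0],0.95],[[0,0,-0.6],[0,0,0],0.95],[[0,0,-0.6],[0,0,0],0.95],[[0,0,-0.5],[0,0,0],0.95],[[0,0,-0.4],[0,0,0],0.95],[[0,0,-0.2],[0,0,0],0.95],[[0,0,-0.1],[0,0,0],0.95]])

```text
time_s: 21.37
position: [0.6165, -0.2249, 0.274]
eef_rot: [-2.022, -2.402, 0.001]
wrist_force: [0.8, -0.5, -1.0]
finger_gap: 0.114
```

Call:
servo_tool(moves=[[[0,0,-0.05],[0,0,0],0.95],[[0,0,-0.04],[0,0,0],0.95],[[0,0,-0.03],[0,0,0],0.95],[[0,0,-0.03],[0,0,0],0.95],[[0,0,-0.03],[0,0,0],0.95],[[0,0,-0.03],[0,0,0],0.95],[[0,0,0],[0,0,0],0.95],[[0,0,0],[0,0,0],0.95]])

```text
time_s: 22.03
position: [0.6168, -0.225, 0.2698]
eef_rot: [2.023, 2.402, 0.001]
wrist_force: [0.1, -0.0, -0.1]
finger_gap: 0.107
```

Call:
servo_tool(moves=[[[0,0,-0.03],[0,0,0],0.95],[[0,0,-0.03],[0,0,0],0.95],[[0,0,0],[0,0,0],0.95],[[0,0,0],[0,0,0],0.95],[[0,0,0],[0,0,0],0.95],[[0,0,0],[0,0,0],0.95],[[0,0,0],[0,0,0],0.95],[[0,0,0],[0,0,0],0.95]])

```text
time_s: 22.7
position: [0.6168, -0.225, 0.2698]
eef_rot: [2.022, 2.401, 0.001]
wrist_force: [-2.2, 0.3, 6.3]
finger_gap: 0.111
```

Call:
servo_tool(moves=[[[0,0,0],[0,0,0],0.9],[[0,0,0],[0,0,0],0.8],[[0,0,0],[0,0,0],0.7],[[0,0,0],[0,0,0],0.67],[[0,0,0.3],[0,0,0],0.67],[[0,0,0.6],[0,0,0],0.67],[[0,0,0.9],[0,0,0],0.67],[[0,0,0.9],[0,0,0],0.7]])

```text
time_s: 23.37
position: [0.6165, -0.2248, 0.3482]
eef_rot: [-2.022, -2.401, 0.001]
wrist_force: [0.8, -0.3, 0.7]
finger_gap: 0.299
```

```bash
python3 crate.py 3 "[69,23]"; python3 - <<'E'
from go import *
need(loc(H,-20,0,360),H[2])
E
```

```text
shift units [-3.113 13.624  0.143] mm [-93.4 408.7   4.3] turn z units -4.309 tilt deg [0.29 0.64 0.  ] gap 0.295 F [1.4 0.5 1.2] t 23.4667
```

View pics/c3.png

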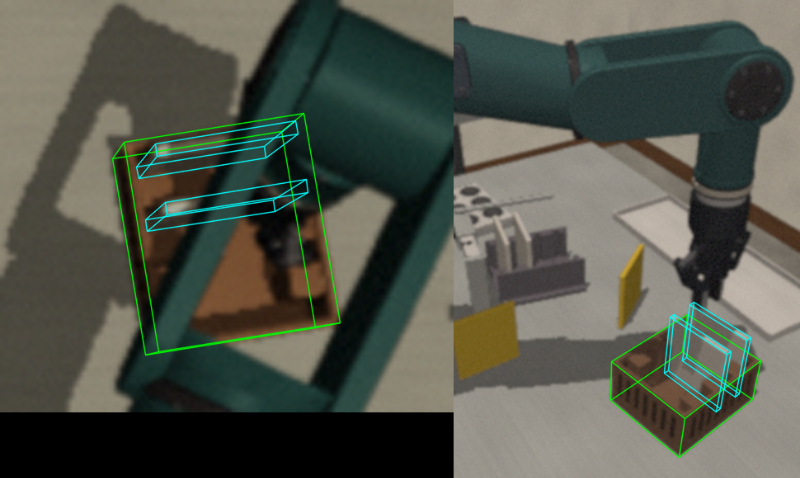

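Call:
servo_tool(moves=[[[-0.1,0.45,0.1],[0,0,-0.3],0.7],[[-0.2,0.9,0],[0,0,-0.3],0.7],[[-0.21,0.92,0],[0,0,-0.3],0.7],[[-0.21,0.92,0],[0,0,-0.3],0.7],[[-0.21,0.92,0],[0,0,-0.3],0.7],[[-0.21,0.92,0],[0,0,-0.3],0.7],[[-0.21,0.92,0],[0,0,-0.3],0.7],[[-0.21,0.92,0],[0,0,-0.3],0.7]])

```text
time_s: 24.13
position: [0.5693, -0.0176, 0.3509]
eef_rot: [-2.265, -2.177, 0.001]
wrist_force: [0.8, -0.0, -0.0]
finger_gap: 0.299
```

Call:
servo_tool(moves=[[[-0.21,0.92,0],[0,0,-0.3],0.7],[[-0.21,0.92,0],[0,0,-0.3],0.7],[[-0.21,0.92,0],[0,0,-0.3],0.7],[[-0.21,0.92,0],[0,0,-0.3],0.7],[[-0.21,0.92,0],[0,0,-0.3],0.7],[[-0.21,0.92,0],[0,0,-0.3],0.7],[[-0.2,0.8,0],[0,0,-0.1],0.7],[[-0.08,0.43,0],[0,0,0],0.7]])

```text
time_s: 24.8
position: [0.5227, 0.186, 0.351]
eef_rot: [-2.433, -1.986, 0.0]
wrist_force: [0.4, 0.6, 0.1]
finger_gap: 0.3
```

Call:
servo_tool(moves=[[[0,0,-0.1],[0,0,0],0.7],[[0,0,-0.2],[0,0,0],0.7],[[0,0,-0.2],[0,0,0],0.7],[[0,0,0],[0,0,0],0.7],[[0,0,0],[0,0,0],0.7],[[0,0,0],[0,0,0],0.7],[[0,0,0],[0,0,0],0.7],[[0,0,0],[0,0,0],0.7]])

```text
time_s: 25.47
position: [0.5239, 0.1832, 0.3367]
eef_rot: [2.437, 1.982, 0.001]
wrist_force: [0.5, 0.5, -0.2]
finger_gap: 0.298
```

```bash
python3 - <<'E'
from go import *
need(loc(H,-20,0,272),H[2])
E
```

```text
shift units [ 0.006  0.008 -2.157] mm [  0.2   0.2 -64.7] turn z units 0.001 tilt deg [-0.    0.05  0.  ] gap 0.298 F [ 0.5  0.5 -0.2] t 25.4667
```

Call:
servo_tool(moves=[[[0,0,-0.2],[0,0,0],0.7],[[0,0,-0.4],[0,0,0],0.7],[[0,0,-0.5],[0,0,0],0.7],[[0,0,-0.5],[0,0,0],0.7],[[0,0,-0.4],[0,0,0],0.7],[[0,0,-0.15],[0,0,0],0.7],[[0,0,0],[0,0,0],0.7],[[0,0,0],[0,0,0],0.7]])

```text
time_s: 26.13
position: [0.5237, 0.1837, 0.2716]
eef_rot: [-2.436, -1.984, 0.001]
wrist_force: [-0.3, -0.1, 0.7]
finger_gap: 0.305
```

Call:
servo_tool(moves=[[[0,0,0],[0,0,0],0.75],[[0,0,0],[0,0,0],0.8],[[0,0,0],[0,0,0],0.85],[[0,0,0],[0,0,0],0.9],[[0,0,0],[0,0,0],0.95],[[0,0,0],[0,0,0],0.95],[[0,0,0],[0,0,0],0.95],[[0,0,0],[0,0,0],0.95]])

```text
time_s: 26.8
position: [0.5241, 0.1837, 0.2729]
eef_rot: [2.435, 1.983, 0.003]
wrist_force: [0.9, 0.4, 4.5]
finger_gap: 0.108
```

Call:
servo_tool(moves=[[[0,0,0.2],[0,0,0],0.95],[[0,0,0.5],[0,0,0],0.95],[[0,0,0.7],[0,0,0],0.95],[[0,0,0.7],[0,0,0],0.95],[[0,0,0.7],[0,0,0],0.95],[[0,0,0.8],[0,0,0],0.95],[[0,0,0.8],[0,0,0],0.95],[[0,0,0.6],[0,0,0],0.95]])

```text
time_s: 27.47
position: [0.5234, 0.1837, 0.4229]
eef_rot: [-2.435, -1.983, 0.002]
wrist_force: [0.3, 0.4, -2.3]
finger_gap: 0.107
```

```bash
python3 crate.py 4 "[69,23]"; python3 - <<'E'
from go import *
need(loc(C,-23,0,423),C[2])
E
```

```text
shift units [  1.585 -13.879  -0.071] mm [  47.6 -416.4   -2.1] turn z units 4.297 tilt deg [-0.08  0.3   0.  ] gap 0.109 F [-0.9  0.9 -1.8] t 27.5667
```

View pics/c4.png

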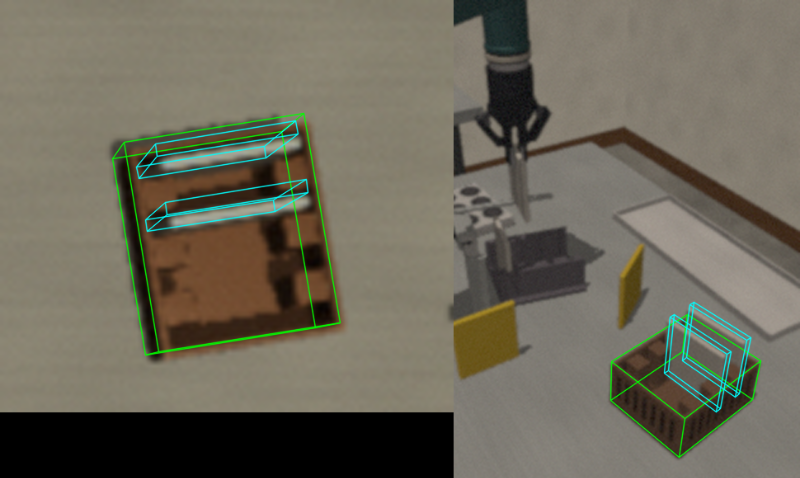

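```bash
python3 - <<'E'
from h import *
t=eyes.capture("top");s=eyes.capture("side")
crop(t,345,130,445,220,6,"t20.png");crop(s,330,180,450,300,6,"s20.png")
E
```

```text
(no output)
```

View pics/t20.png

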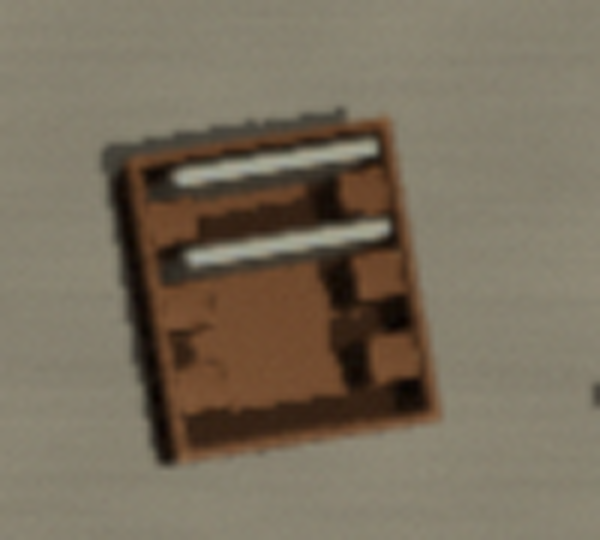

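View pics/s20.png

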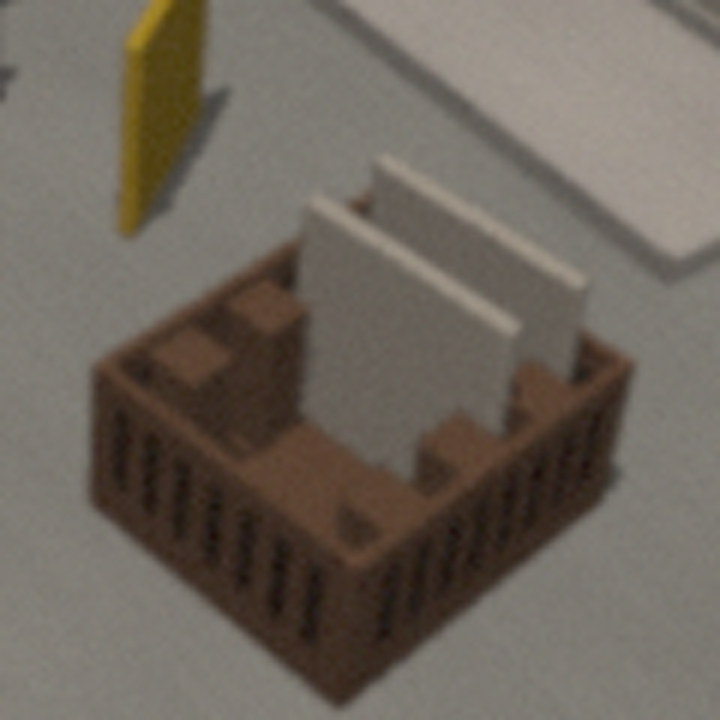

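```bash
python3 - <<'E'
from fit import *
t=lambda x,y:np.array([345+(x+.5)/6-.5,130+(y+.5)/6-.5]); s=lambda x,y:np.array([330+(x+.5)/6-.5,180+(y+.5)/6-.5])
X,Y=.085,.073
o=[("top",(X,Y,.084),t(130,158)),("top",(X,-Y,.084),t(393,118)),("top",(-X,-Y,.084),t(441,413)),("top",(-X,Y,.084),t(178,462)),
("side",(X,-Y,.084),s(635,357)),("side",(-X,-Y,.084),s(352,562)),("side",(-X,Y,.084),s(95,366)),
("side",(-X,-Y,0),s(340,708)),("side",(-X,Y,0),s(91,501)),("side",(X,-Y,0),s(606,495))]
q=fit(o,[.59,-.23,.17]); print("crate",q.x.round(4),"deg",np.degrees(q.x[2]))
print((q.fun[:-4]*.7).reshape(-1,2).round(2).tolist())
p=q.x
for nm,a in(("b3",((175,177),(380,148))),("b2",((187,257),(391,229)))):
    for px in a: print(nm,(R(p[2]).T@(ray("top",t(*px)-p[3:5],.126)-[p[0],p[1],0])*1e3).round(1))
for nm,a in(("b3",((382,165),(580,285))),("b2",((312,205),(514,328)))):
    for px in a: print(nm,(R(p[2]).T@(ray("side",s(*px)-p[5:7],.126)-[p[0],p[1],0])*1e3).round(1))
E
```

```text
crate [ 0.5905 -0.2314  0.1729  0.4147  0.3609  0.1121 -0.382 ] deg 9.908759191102599
[[-0.53, -0.43], [-0.65, -0.82], [0.25, 0.85], [0.04, -0.23], [0.37, 0.11], [1.2, 0.89], [-0.51, -0.94], [-0.1, 0.25], [-0.51, -0.15], [-0.23, 0.5]]
b3 [ 63.5  55.5 126. ]
b3 [ 61.3 -54.2 126. ]
b2 [ 20.4  56.3 126. ]
b2 [ 17.9 -52.5 126. ]
b3 [ 59.3  47.8 126. ]
b3 [ 60.8 -54.7 126. ]
b2 [ 17.2  49.4 126. ]
b2 [ 21.3 -53.3 126. ]
```

Call:
servo_tool(moves=[[[0,0,0],[0,0,0],0.95],[[0,0,0],[0,0,0],0.95],[[0,0,0],[0,0,0],0.95],[[0,0,0],[0,0,0],0.95],[[0,0,0],[0,0,0],0.95],[[0,0,0],[0,0,0],0.95],[[0,0,0],[0,0,0],0.95],[[0,0,0],[0,0,0],0.95]])

```text
time_s: 28.33
position: [0.5237, 0.1837, 0.4219]
eef_rot: [2.436, 1.984, 0.0]
wrist_force: [0.2, 0.0, -1.4]
finger_gap: 0.111
```

```bash
python3 - <<'E'
from h import *
t=eyes.capture("top");s=eyes.capture("side")
crop(t,345,130,445,220,6,"t21.png");crop(s,330,180,450,300,6,"s21.png")
E
```

View pics/t21.png

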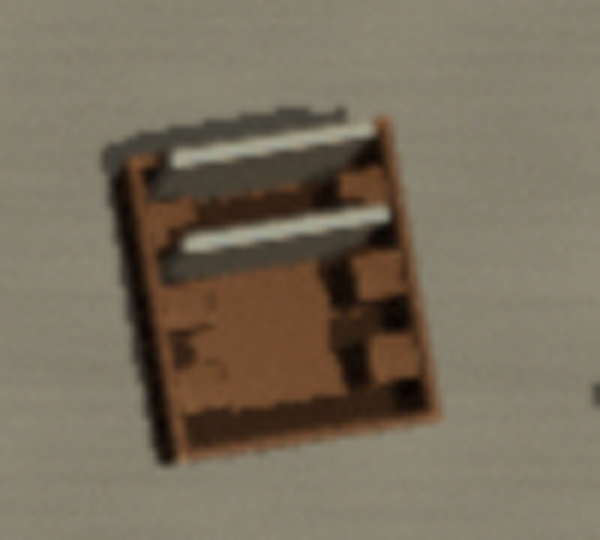

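View pics/s21.png

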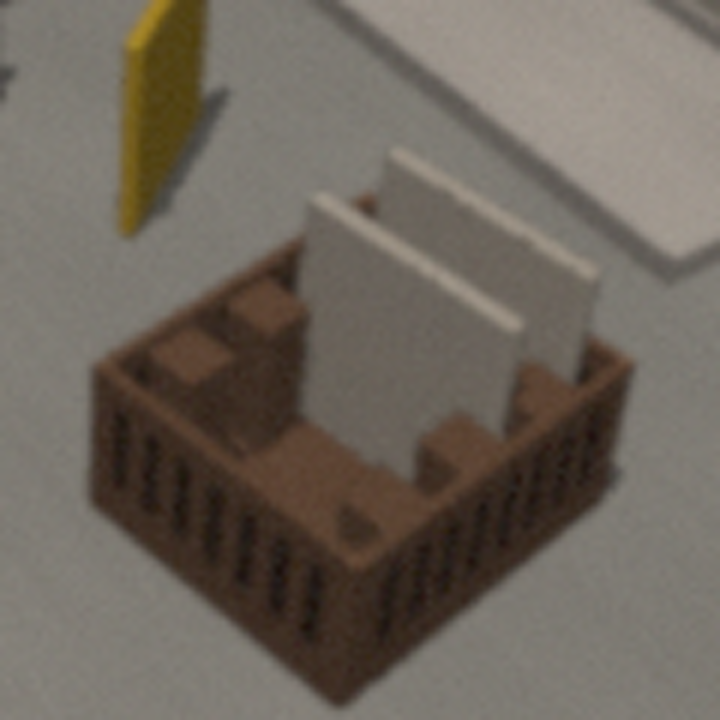

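```bash
sed -i 's/C=(.594,-.2287,.1711)/C=(.5905,-.2314,.172)/' fit.py; python3 - <<'E'
from go import *
t=eyes.capture("top");s=eyes.capture("side")
it=[(C,(-85,85,-73,73,0,84),(0,255,0))]
overlay(t,"top",it,345,130,445,220,6,"t22.png");overlay(s,"side",it,330,180,450,300,5,"s22.png")
need(loc(C,-23,0,423),C[2])
E
```

```text
shift units [  1.471 -13.966   0.036] mm [  44.1 -419.     1.1] turn z units 4.31 tilt deg [-0.    0.01  0.  ] gap 0.111 F [ 0.7  0.2 -1.4] t 28.5333
```

View pics/t22.png

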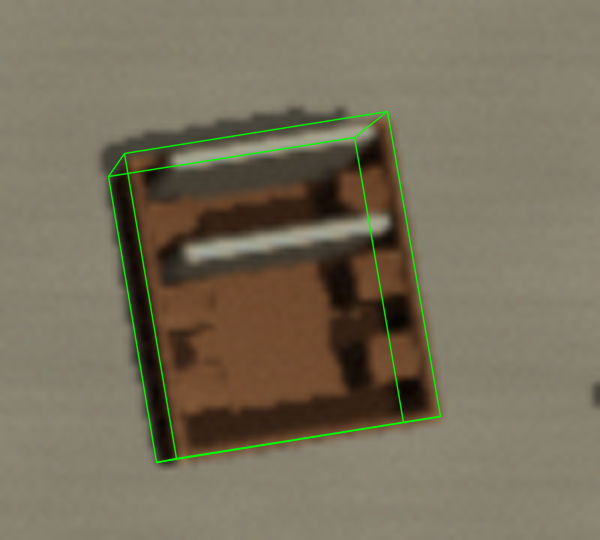

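View pics/s22.png

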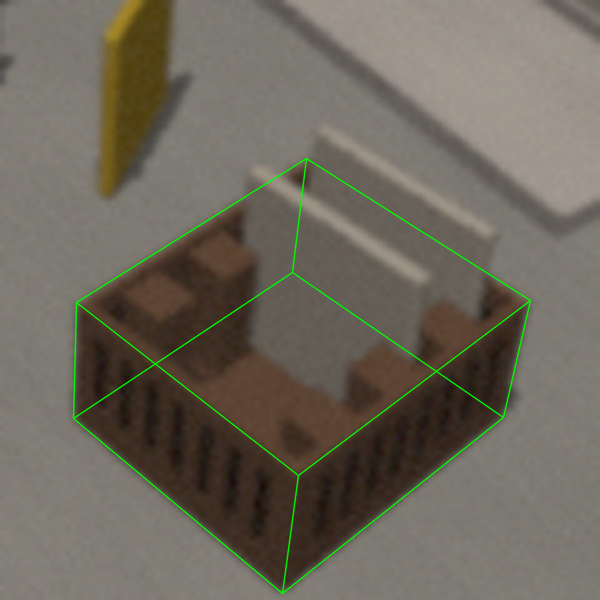

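```bash
sed -i 's/C=(.5905,-.2314,.172)/C=(.5898,-.2324,.172)/' fit.py; python3 - <<'E'
from go import *
need(loc(C,-23,0,423),C[2])
E
```

```text
shift units [  1.447 -14.      0.036] mm [  43.4 -420.     1.1] turn z units 4.31 tilt deg [-0.    0.01  0.  ] gap 0.111 F [ 0.7  0.2 -1.4] t 28.5333
```

Call:
servo_tool(moves=[[[0.06,-0.5,0],[0,0,0.3],0.95],[[0.1,-0.95,0],[0,0,0.3],0.95],[[0.1,-0.95,0],[0,0,0.3],0.95],[[0.1,-0.95,0],[0,0,0.3],0.95],[[0.1,-0.95,0],[0,0,0.3],0.95],[[0.1,-0.95,0],[0,0,0.3],0.95],[[0.1,-0.95,0],[0,0,0.3],0.95],[[0.1,-0.95,0],[0,0,0.3],0.95]])

```text
time_s: 29.2
position: [0.5464, -0.0322, 0.422]
eef_rot: [2.214, 2.229, 0.001]
wrist_force: [0.5, 0.3, -2.3]
finger_gap: 0.11
```

Call:
servo_tool(moves=[[[0.1,-0.95,0],[0,0,0.3],0.95],[[0.1,-0.95,0],[0,0,0.3],0.95],[[0.1,-0.95,0],[0,0,0.3],0.95],[[0.1,-0.95,0],[0,0,0.3],0.95],[[0.1,-0.95,0],[0,0,0.3],0.95],[[0.1,-0.95,0],[0,0,0.3],0.95],[[0.09,-0.75,0],[0,0,0.1],0.95],[[0.05,-0.4,0],[0,0,0],0.95]])

```text
time_s: 29.87
position: [0.5686, -0.2391, 0.4213]
eef_rot: [2.026, 2.4, -0.002]
wrist_force: [0.1, 1.0, -0.8]
finger_gap: 0.108
```

Call:
servo_tool(moves=[[[0,0,-0.2],[0,0,0],0.95],[[0,0,-0.4],[0,0,0],0.95],[[0,0,-0.5],[0,0,0],0.95],[[0,0,-0.4],[0,0,0],0.95],[[0,0,-0.2],[0,0,0],0.95],[[0,0,0],[0,0,0],0.95],[[0,0,0],[0,0,0],0.95],[[0,0,0],[0,0,0],0.95]])

```text
time_s: 30.53
position: [0.5689, -0.2358, 0.3717]
eef_rot: [2.022, 2.403, 0.001]
wrist_force: [-0.4, 0.3, -2.0]
finger_gap: 0.11
```

```bash
python3 crate.py 5 "[69,23,-23]"; python3 - <<'E'
from go import *
need(loc(C,-23,0,270),C[2])
E
```

```text
shift units [-0.058 -0.006 -3.406] mm [  -1.8   -0.2 -102.2] turn z units 0.005 tilt deg [0.06 0.13 0.  ] gap 0.11 F [-0.2  0.5 -1.8] t 30.6333
```

View pics/c5.png

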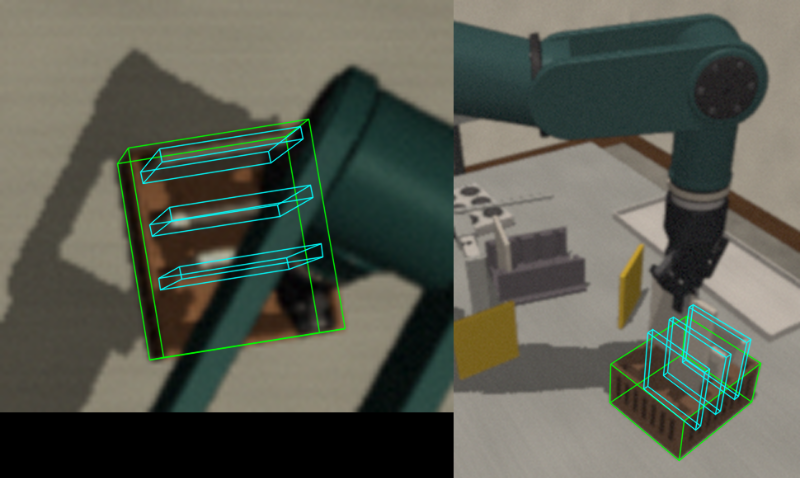

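View pics/c5_side.png

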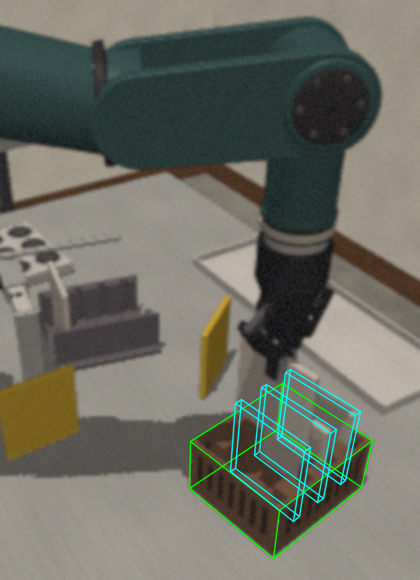

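Call:
servo_tool(moves=[[[-0.06,0,-0.3],[0,0,0],0.95],[[0,0,-0.5],[0,0,0],0.95],[[0,0,-0.5],[0,0,0],0.95],[[0,0,-0.4],[0,0,0],0.95],[[0,0,-0.4],[0,0,0],0.95],[[0,0,-0.4],[0,0,0],0.95],[[0,0,-0.3],[0,0,0],0.95],[[0,0,-0.2],[0,0,0],0.95]])

```text
time_s: 31.3
position: [0.5667, -0.2362, 0.2791]
eef_rot: [-2.022, -2.402, 0.001]
wrist_force: [-0.2, 0.1, -1.4]
finger_gap: 0.109
```

Call:
servo_tool(moves=[[[0,0,-0.1],[0,0,0],0.95],[[0,0,-0.1],[0,0,0],0.95],[[0,0,-0.05],[0,0,0],0.95],[[0,0,-0.05],[0,0,0],0.95],[[0,0,-0.03],[0,0,0],0.95],[[0,0,-0.03],[0,0,0],0.95],[[0,0,0],[0,0,0],0.95],[[0,0,0],[0,0,0],0.95]])

```text
time_s: 31.97
position: [0.567, -0.2363, 0.2703]
eef_rot: [2.023, 2.403, 0.0]
wrist_force: [0.1, -0.3, -1.3]
finger_gap: 0.111
```

Call:
servo_tool(moves=[[[0,0,-0.03],[0,0,0],0.95],[[0,0,-0.03],[0,0,0],0.95],[[0,0,-0.02],[0,0,0],0.95],[[0,0,-0.02],[0,0,0],0.95],[[0,0,0],[0,0,0],0.95],[[0,0,0],[0,0,0],0.95],[[0,0,0],[0,0,0],0.95],[[0,0,0],[0,0,0],0.95]])

```text
time_s: 32.63
position: [0.567, -0.2364, 0.2689]
eef_rot: [2.022, 2.402, 0.001]
wrist_force: [-1.0, 0.6, 4.9]
finger_gap: 0.109
```

```bash
python3 - <<'E'
from go import *
need(loc(C,-23,0,269),C[2])
s=eyes.capture("side"); overlay(s,"side",[(C,(-85,85,-73,73,0,84),(0,255,0))],330,160,450,280,5,"s23.png")
E
```

```text
shift units [0.004 0.002 0.003] mm [0.1 0.1 0.1] turn z units 0.009 tilt deg [0.05 0.1  0.  ] gap 0.109 F [-1.   0.6  4.9] t 32.6333
```

View pics/s23.png

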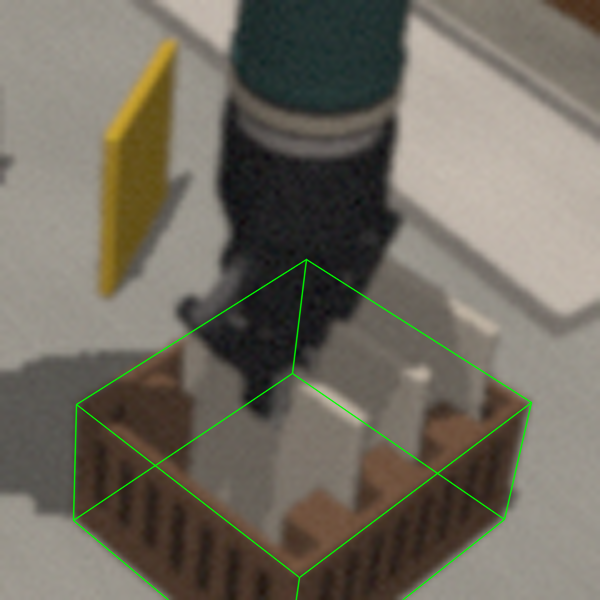

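On the floor in bay 1. Release and go for board0.

Call:
servo_tool(moves=[[[0,0,0],[0,0,0],0.9],[[0,0,0],[0,0,0],0.8],[[0,0,0],[0,0,0],0.7],[[0,0,0],[0,0,0],0.7],[[0,0,0.3],[0,0,0],0.7],[[0,0,0.6],[0,0,0],0.7],[[0,0,0.9],[0,0,0],0.7],[[0,0,0.9],[0,0,0],0.7]])

```text
time_s: 33.35
position: [0.5667, -0.2362, 0.3482]
eef_rot: [-2.022, -2.401, 0.001]
wrist_force: [0.1, -0.0, -0.3]
finger_gap: 0.304
```

```bash
python3 crate.py 6 "[-23]"; python3 - <<'E'
from go import *
need(loc(H,-60,0,352),H[2])
E
```

```text
shift units [-2.762 14.279 -0.104] mm [-82.9 428.4  -3.1] turn z units -4.308 tilt deg [0.32 0.62 0.  ] gap 0.302 F [ 0.1 -1.   0.1] t 33.45
```

View pics/c6.png

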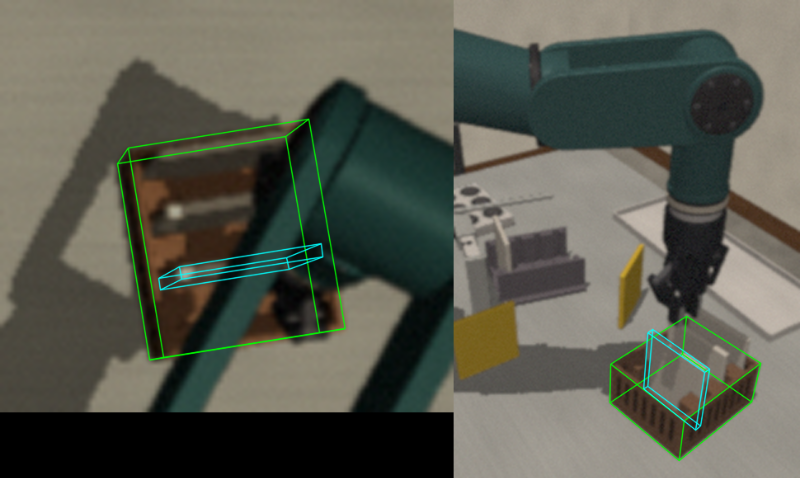

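Call:
servo_tool(moves=[[[-0.1,0.5,0.1],[0,0,-0.3],0.7],[[-0.19,0.95,0],[0,0,-0.3],0.7],[[-0.19,0.95,0],[0,0,-0.3],0.7],[[-0.19,0.95,0],[0,0,-0.3],0.7],[[-0.19,0.95,0],[0,0,-0.3],0.7],[[-0.19,0.95,0],[0,0,-0.3],0.7],[[-0.19,0.95,0],[0,0,-0.3],0.7],[[-0.19,0.95,0],[0,0,-0.3],0.7]])

```text
time_s: 34.12
position: [0.5234, -0.0205, 0.3507]
eef_rot: [-2.265, -2.177, 0.0]
wrist_force: [0.4, -0.7, 0.2]
finger_gap: 0.301
```

Call:
servo_tool(moves=[[[-0.19,0.95,0],[0,0,-0.3],0.7],[[-0.19,0.95,0],[0,0,-0.3],0.7],[[-0.19,0.95,0],[0,0,-0.3],0.7],[[-0.19,0.95,0],[0,0,-0.3],0.7],[[-0.19,0.95,0],[0,0,-0.3],0.7],[[-0.19,0.95,0],[0,0,-0.3],0.7],[[-0.19,0.95,0],[0,0,-0.1],0.7],[[-0.09,0.48,0],[0,0,0],0.7]])

```text
time_s: 34.78
position: [0.4804, 0.1947, 0.3507]
eef_rot: [-2.433, -1.986, -0.0]
wrist_force: [-0.3, -0.4, -0.5]
finger_gap: 0.3
```

Call:
servo_tool(moves=[[[0,0,-0.1],[0,0,0],0.7],[[0,0,-0.2],[0,0,0],0.7],[[0,0,-0.2],[0,0,0],0.7],[[0,0,0],[0,0,0],0.7],[[0,0,0],[0,0,0],0.7],[[0,0,0],[0,0,0],0.7],[[0,0,0],[0,0,0],0.7],[[0,0,0],[0,0,0],0.7]])

```text
time_s: 35.45
position: [0.4816, 0.1917, 0.3364]
eef_rot: [2.437, 1.982, 0.001]
wrist_force: [-0.4, 0.2, -0.2]
finger_gap: 0.3
```

```bash
python3 - <<'E'
from go import *
need(loc(H,-60,0,272),H[2])
im=eyes.capture("side"); crop(im,230,70,350,190,5,"side30.png")
E
```

```text
shift units [ 1.110e-01 -2.000e-03 -2.146e+00] mm [  3.3  -0.1 -64.4] turn z units 0.002 tilt deg [-0.01  0.04  0.  ] gap 0.3 F [-0.4  0.2 -0.2] t 35.45
```

View pics/side30.png

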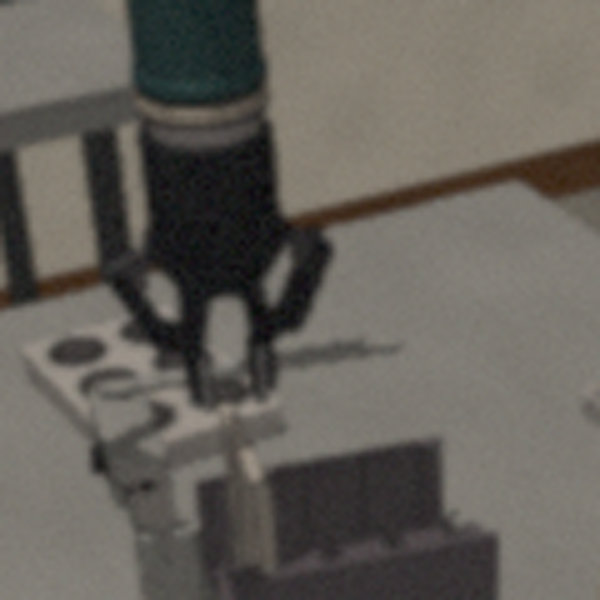

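Call:
servo_tool(moves=[[[0.12,0,-0.2],[0,0,0],0.72],[[0,0,-0.4],[0,0,0],0.75],[[0,0,-0.4],[0,0,0],0.75],[[0,0,-0.4],[0,0,0],0.75],[[0,0,-0.4],[0,0,0],0.75],[[0,0,-0.15],[0,0,0],0.75],[[0,0,0],[0,0,0],0.75],[[0,0,0],[0,0,0],0.75]])

```text
time_s: 36.17
position: [0.4849, 0.1921, 0.277]
eef_rot: [-2.436, -1.984, 0.001]
wrist_force: [0.4, 0.2, -0.1]
finger_gap: 0.243
```

Call:
servo_tool(moves=[[[0,0,0],[0,0,0],0.8],[[0,0,0],[0,0,0],0.82],[[0,0,0],[0,0,0],0.86],[[0,0,0],[0,0,0],0.9],[[0,0,0],[0,0,0],0.95],[[0,0,0],[0,0,0],0.95],[[0,0,0],[0,0,0],0.95],[[0,0,0],[0,0,0],0.95]])

```text
time_s: 36.83
position: [0.4853, 0.1921, 0.2785]
eef_rot: [2.435, 1.983, 0.003]
wrist_force: [0.2, -0.4, 4.6]
finger_gap: 0.111
```

Call:
servo_tool(moves=[[[0,0,0.2],[0,0,0],0.95],[[0,0,0.5],[0,0,0],0.95],[[0,0,0.7],[0,0,0],0.95],[[0,0,0.7],[0,0,0],0.95],[[0,0,0.7],[0,0,0],0.95],[[0,0,0.8],[0,0,0],0.95],[[0,0,0.8],[0,0,0],0.95],[[0,0,0.6],[0,0,0],0.95]])

```text
time_s: 37.5
position: [0.4848, 0.192, 0.4289]
eef_rot: [-2.436, -1.984, 0.0]
wrist_force: [-0.7, 0.6, -0.5]
finger_gap: 0.109
```

```bash
python3 crate.py 7 "[]"; python3 - <<'E'
from go import *
need(loc(C,-69,0,423),C[2])
E
```

```text
shift units [  1.223 -14.545  -0.264] mm [  36.7 -436.4   -7.9] turn z units 4.308 tilt deg [-0.09  0.33  0.  ] gap 0.107 F [ 0.9 -0.6 -1.4] t 37.6
```

View pics/c7.png

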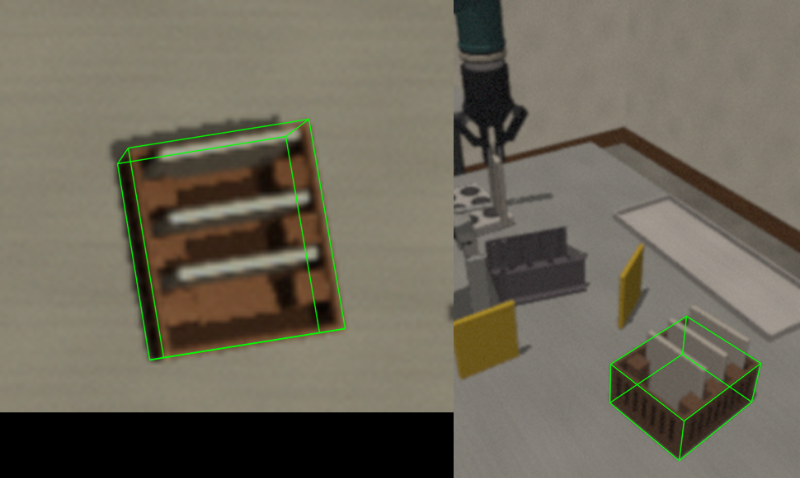

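Call:
servo_tool(moves=[[[0.04,-0.5,0],[0,0,0.3],0.95],[[0.08,-0.97,0],[0,0,0.3],0.95],[[0.08,-0.97,0],[0,0,0.3],0.95],[[0.08,-0.97,0],[0,0,0.3],0.95],[[0.08,-0.97,0],[0,0,0.3],0.95],[[0.08,-0.97,0],[0,0,0.3],0.95],[[0.08,-0.97,0],[0,0,0.3],0.95],[[0.08,-0.97,0],[0,0,0.3],0.95]])

```text
time_s: 38.27
position: [0.5026, -0.0279, 0.4248]
eef_rot: [-2.211, -2.226, 0.004]
wrist_force: [0.7, -0.2, -1.5]
finger_gap: 0.11
```

Call:
servo_tool(moves=[[[0.08,-0.97,0],[0,0,0.3],0.95],[[0.08,-0.97,0],[0,0,0.3],0.95],[[0.08,-0.97,0],[0,0,0.3],0.95],[[0.08,-0.97,0],[0,0,0.3],0.95],[[0.08,-0.97,0],[0,0,0.3],0.95],[[0.08,-0.97,0],[0,0,0.3],0.95],[[0.08,-0.97,0],[0,0,0.1],0.95],[[0.08,-0.47,0],[0,0,0],0.95]])

```text
time_s: 38.93
position: [0.5218, -0.2474, 0.4243]
eef_rot: [-2.024, -2.397, 0.003]
wrist_force: [0.3, 0.5, -1.7]
finger_gap: 0.106
```

Call:
servo_tool(moves=[[[0,0,-0.2],[0,0,0],0.95],[[0,0,-0.4],[0,0,0],0.95],[[0,0,-0.5],[0,0,0],0.95],[[0,0,-0.4],[0,0,0],0.95],[[0,0,-0.2],[0,0,0],0.95],[[0,0,0],[0,0,0],0.95],[[0,0,0],[0,0,0],0.95],[[0,0,0],[0,0,0],0.95]])

```text
time_s: 39.6
position: [0.5224, -0.244, 0.3774]
eef_rot: [2.022, 2.403, 0.001]
wrist_force: [0.4, -0.9, -0.1]
finger_gap: 0.108
```

```bash
python3 crate.py 8 "[-69]"; python3 - <<'E'
from go import *
need(loc(C,-69,0,275),C[2])
E
```

```text
shift units [-1.900e-02  2.000e-03 -3.427e+00] mm [-6.000e-01  1.000e-01 -1.028e+02] turn z units 0.005 tilt deg [0.06 0.12 0.  ] gap 0.108 F [ 0.3  0.  -1.2] t 39.7
```

View pics/c8.png

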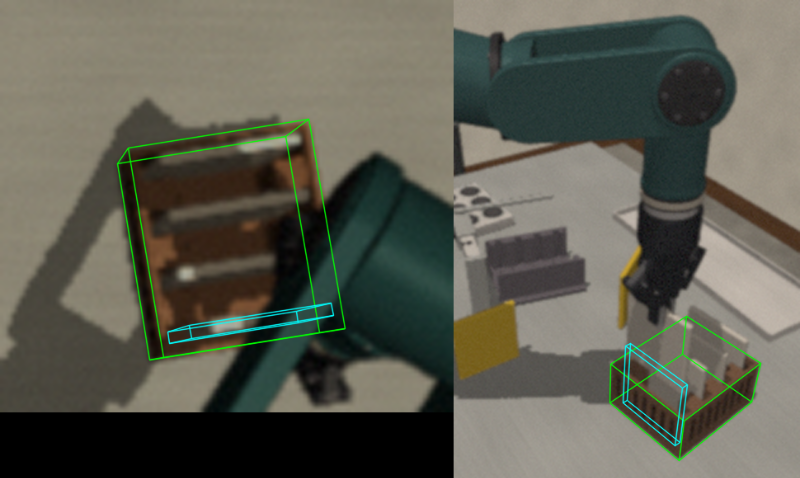

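Call:
servo_tool(moves=[[[-0.02,0,-0.3],[0,0,0],0.95],[[0,0,-0.5],[0,0,0],0.95],[[0,0,-0.5],[0,0,0],0.95],[[0,0,-0.5],[0,0,0],0.95],[[0,0,-0.5],[0,0,0],0.95],[[0,0,-0.5],[0,0,0],0.95],[[0,0,-0.3],[0,0,0],0.95],[[0,0,-0.1],[0,0,0],0.95]])

```text
time_s: 40.37
position: [0.521, -0.2442, 0.2782]
eef_rot: [-2.021, -2.4, 0.001]
wrist_force: [-1.1, -1.0, -1.2]
finger_gap: 0.112
```

Call:
servo_tool(moves=[[[0,0,-0.05],[0,0,0],0.95],[[0,0,-0.05],[0,0,0],0.95],[[0,0,-0.05],[0,0,0],0.95],[[0,0,-0.03],[0,0,0],0.95],[[0,0,-0.03],[0,0,0],0.95],[[0,0,-0.03],[0,0,0],0.95],[[0,0,0],[0,0,0],0.95],[[0,0,0],[0,0,0],0.95]])

```text
time_s: 41.03
position: [0.5218, -0.2446, 0.2745]
eef_rot: [2.022, 2.402, 0.0]
wrist_force: [-0.3, -0.0, 3.4]
finger_gap: 0.107
```

Call:
servo_tool(moves=[[[0,0,0],[0,0,0],0.9],[[0,0,0],[0,0,0],0.8],[[0,0,0],[0,0,0],0.7],[[0,0,0],[0,0,0],0.7],[[0,0,0.3],[0,0,0],0.7],[[0,0,0.6],[0,0,0],0.7],[[0,0,0.9],[0,0,0],0.7],[[0,0,0.9],[0,0,0],0.7]])

```text
time_s: 41.7
position: [0.5213, -0.2443, 0.3545]
eef_rot: [-2.022, -2.401, 0.0]
wrist_force: [0.9, -0.3, 0.2]
finger_gap: 0.302
```

```bash
python3 - <<'E'
from go import *
need(loc(H,-125,37,360),H[2])
E
python3 crate.py 9 "[]"
```

```text
shift units [-3.084 16.177  0.183] mm [-92.5 485.3   5.5] turn z units -4.308 tilt deg [-0.08 -0.12 -0.  ] gap 0.302 F [ 0.9 -0.3  0.2] t 41.7
```

View pics/c9.png

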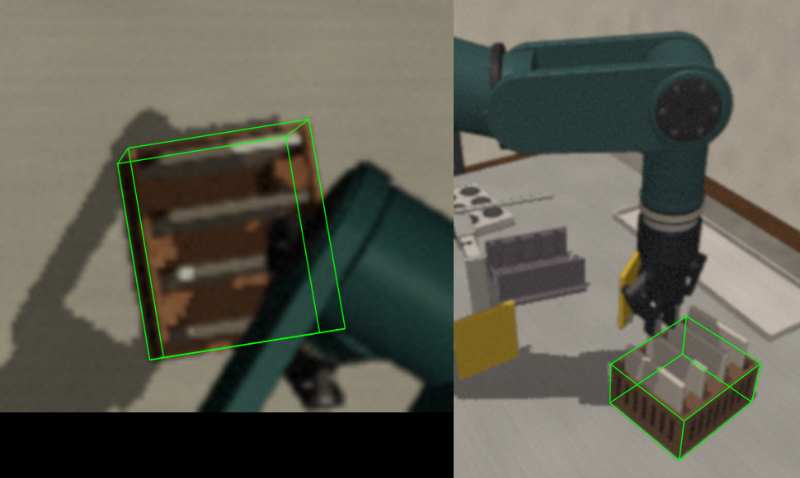

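Call:
servo_tool(moves=[[[-0.1,0.45,0.3],[0,0,-0.2],0.7],[[-0.17,0.9,0.2],[0,0,-0.3],0.7],[[-0.17,0.92,0],[0,0,-0.3],0.7],[[-0.17,0.92,0],[0,0,-0.3],0.7],[[-0.17,0.92,0],[0,0,-0.3],0.7],[[-0.17,0.92,0],[0,0,-0.3],0.7],[[-0.17,0.92,0],[0,0,-0.3],0.7],[[-0.17,0.92,0],[0,0,-0.3],0.7]])

```text
time_s: 42.47
position: [0.4823, -0.037, 0.3691]
eef_rot: [-2.255, -2.186, 0.0]
wrist_force: [0.3, -0.5, 0.2]
finger_gap: 0.301
```

Call:
servo_tool(moves=[[[-0.17,0.92,0],[0,0,-0.3],0.6],[[-0.17,0.92,0],[0,0,-0.3],0.5],[[-0.17,0.92,0],[0,0,-0.3],0.4],[[-0.17,0.92,0],[0,0,-0.3],0.3],[[-0.17,0.92,0],[0,0,-0.3],0.25],[[-0.17,0.92,0],[0,0,-0.3],0.25],[[-0.17,0.92,0],[0,0,-0.2],0.25],[[-0.17,0.92,0],[0,0,0],0.25]])

```text
time_s: 43.13
position: [0.4415, 0.1837, 0.3692]
eef_rot: [-2.437, -1.983, 0.0]
wrist_force: [0.7, 1.3, -0.7]
finger_gap: 0.754
```

Call:
servo_tool(moves=[[[-0.17,0.92,0],[0,0,0],0.25],[[-0.17,0.9,0],[0,0,0],0.25],[[-0.1,0.3,0],[0,0,0],0.25],[[0,0,0],[0,0,0],0.25],[[0,0,0],[0,0,0],0.25],[[0,0,0],[0,0,0],0.25],[[0,0,0],[0,0,0],0.25],[[0,0,0],[0,0,0],0.25]])

```text
time_s: 43.8
position: [0.4293, 0.245, 0.3694]
eef_rot: [2.438, 1.981, -0.0]
wrist_force: [-0.3, -0.0, -0.1]
finger_gap: 0.751
```

```bash
python3 - <<'E'
from go import *
need([.4298,.2400,.269],H[2])
im=eyes.capture("side"); crop(im,200,80,330,190,6,"side40.png")
E
```

```text
shift units [ 0.018 -0.167 -3.346] mm [   0.5   -5.  -100.4] turn z units 0.015 tilt deg [0.02 0.01 0.  ] gap 0.751 F [-0.3 -0.  -0.1] t 43.8
```

View pics/side40.png

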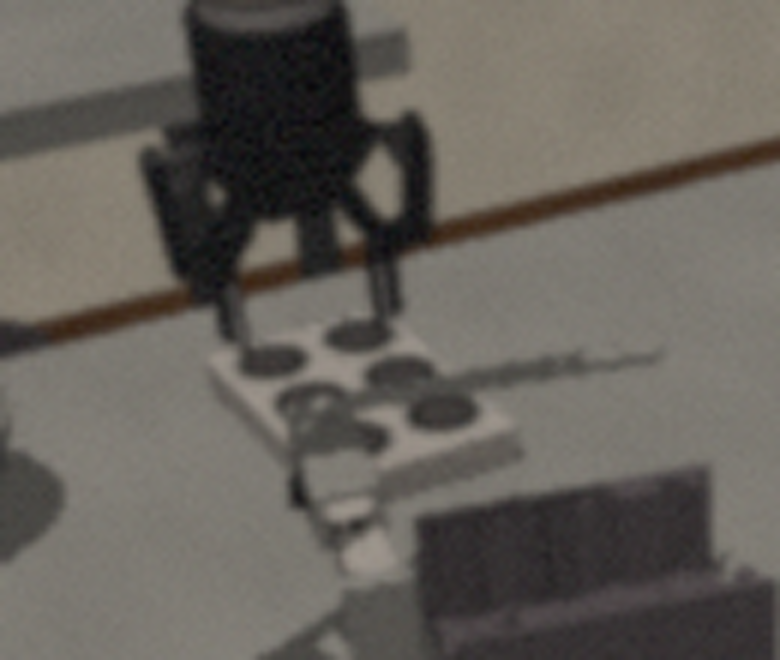

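Call:
servo_tool(moves=[[[0.02,-0.17,-0.2],[0,0,0],0.25],[[0,0,-0.5],[0,0,0],0.25],[[0,0,-0.6],[0,0,0],0.25],[[0,0,-0.6],[0,0,0],0.25],[[0,0,-0.6],[0,0,0],0.25],[[0,0,-0.5],[0,0,0],0.25],[[0,0,-0.35],[0,0,0],0.25],[[0,0,0],[0,0,0],0.25]])

```text
time_s: 44.52
position: [0.4287, 0.2401, 0.2657]
eef_rot: [-2.436, -1.982, 0.009]
wrist_force: [-0.1, -1.0, 0.6]
finger_gap: 0.744
```

Call:
servo_tool(moves=[[[0,0,0],[0,0,0],0.3],[[0,0,0],[0,0,0],0.4],[[0,0,0],[0,0,0],0.45],[[0,0,0],[0,0,0],0.5],[[0,0,0],[0,0,0],0.55],[[0,0,0],[0,0,0],0.6],[[0,0,0],[0,0,0],0.65],[[0,0,0],[0,0,0],0.65]], squeeze=30)

```text
time_s: 45.18
position: [0.43, 0.2411, 0.2703]
eef_rot: [2.436, 1.982, 0.004]
wrist_force: [-1.5, -0.1, 6.9]
finger_gap: 0.421
```

Call:
servo_tool(moves=[[[-0.04,-0.2,0],[0,0,0],0.65],[[-0.06,-0.3,0],[0,0,0],0.65],[[-0.06,-0.3,0],[0,0,0],0.65],[[-0.06,-0.3,0],[0,0,0],0.65],[[-0.06,-0.3,0],[0,0,0],0.65],[[-0.06,-0.3,0],[0,0,0],0.65],[[-0.03,-0.26,0],[0,0,0],0.65],[[0,0,0],[0,0,0],0.65]])

```text
time_s: 45.85
position: [0.4176, 0.1817, 0.2703]
eef_rot: [-2.436, -1.981, 0.0]
wrist_force: [-9.3, -0.9, 10.0]
finger_gap: 0.416
```

```bash
python3 - <<'E'
from go import *
need([.43-.0122,.2411-.0587,.269],H[2])
E
```

```text
shift units [ 0.005  0.023 -0.044] mm [ 0.2  0.7 -1.3] turn z units 0.003 tilt deg [-0.07 -0.06 -0.  ] gap 0.416 F [-9.3 -0.9 10. ] t 45.85
```

Call:
servo_tool(moves=[[[0,0,0],[0,0,0],0.65],[[0,0,0],[0,0,0],0.65],[[0,0,0],[0,0,0],0.55],[[0,0,0],[0,0,0],0.5],[[0,0,0],[0,0,0],0.4],[[0,0,0],[0,0,0],0.3],[[0,0,0],[0,0,0],0.25],[[0,0,0],[0,0,0],0.25]])

```text
time_s: 46.52
position: [0.4189, 0.182, 0.2691]
eef_rot: [2.435, 1.983, 0.002]
wrist_force: [-0.0, 0.4, 0.5]
finger_gap: 0.75
```

Call:
servo_tool(moves=[[[0,0,0.4],[0,0,0],0.25],[[0,0,0.7],[0,0,0],0.25],[[0,0,0.9],[0,0,0],0.25],[[0,0,0.9],[0,0,0],0.25],[[0,0,0.9],[0,0,0],0.3],[[-0.3,0.8,0.5],[0,0,0],0.3],[[-0.3,1,0],[0,0,0],0.3],[[-0.3,1,0],[0,0,0],0.3]])

```text
time_s: 47.18
position: [0.3918, 0.2667, 0.4003]
eef_rot: [2.437, 1.979, 0.009]
wrist_force: [-0.9, 0.2, -0.2]
finger_gap: 0.698
```

Call:
servo_tool(moves=[[[-0.6,1,0],[0,0,0],0.3],[[-0.6,1,0],[0,0,0],0.3],[[-0.6,1,0],[0,0,0],0.3],[[-0.6,1,0],[0,0,0],0.3],[[-0.6,1,0],[0,0,0],0.3],[[-0.6,1,0],[0,0,0],0.3],[[-0.6,0.5,0],[0,0,0],0.3],[[0,0,0],[0,0,0],0.3]])

```text
time_s: 47.85
position: [0.2628, 0.4639, 0.3977]
eef_rot: [-2.429, -1.989, -0.0]
wrist_force: [-0.5, 0.1, 0.1]
finger_gap: 0.698
```

```bash
python3 - <<'E'
from h import *
t=eyes.capture("top");s=eyes.capture("side")
def c(im,x0,y0,x1,y1,k,n):
    v=cv2.resize(im[y0:y1,x0:x1,::-1],None,fx=k,fy=k,interpolation=cv2.INTER_CUBIC); cv2.imwrite("pics/"+n,np.clip(v.astype(float)*1.5,0,255).astype(np.uint8))
c(t,236,205,296,245,13,"t50.png"); c(s,245,140,285,185,13,"s50.png")
t0=cv2.imread("pics/top0.png")[:,:,::-1]; c(t0,236,205,296,245,13,"t50ref.png")
s0=cv2.imread("pics/side0.png")[:,:,::-1]; c(s0,245,140,285,185,13,"s50ref.png")
for n,a,b in(("tt",'t50','t50ref'),("ss",'s50','s50ref')):
    A=cv2.imread(f"pics/{a}.png");B=cv2.imread(f"pics/{b}.png"); o=np.vstack([B,A]) if n=="tt" else np.hstack([B,A])
    f=min(800/o.shape[1],600/o.shape[0],1); cv2.imwrite(f"pics/{n}.png",cv2.resize(o,None,fx=f,fy=f))
crop(t,100,60,500,260,2,"t51.png"); crop(s,200,120,460,300,3,"s51.png")
crop(t,345,130,445,220,6,"t52.png")
E
```

```text
(no output)
```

View pics/tt.png

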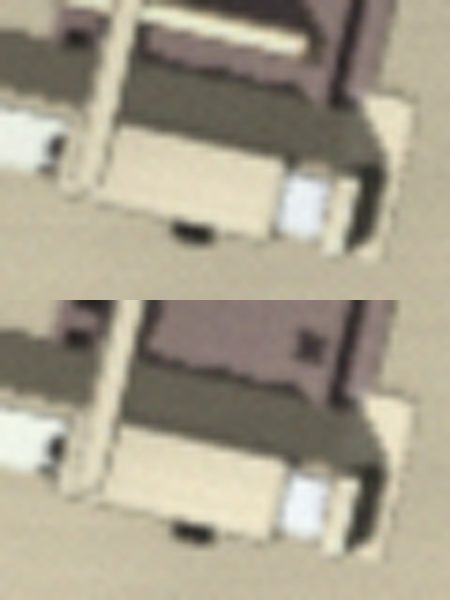

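View pics/ss.png

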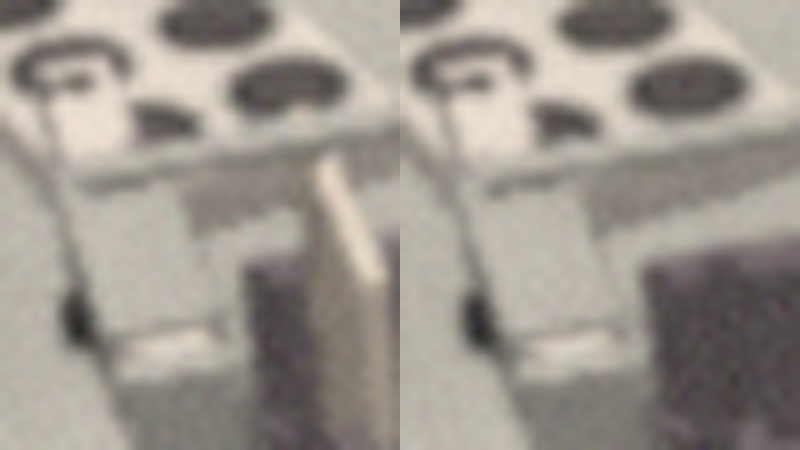

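View pics/s51.png

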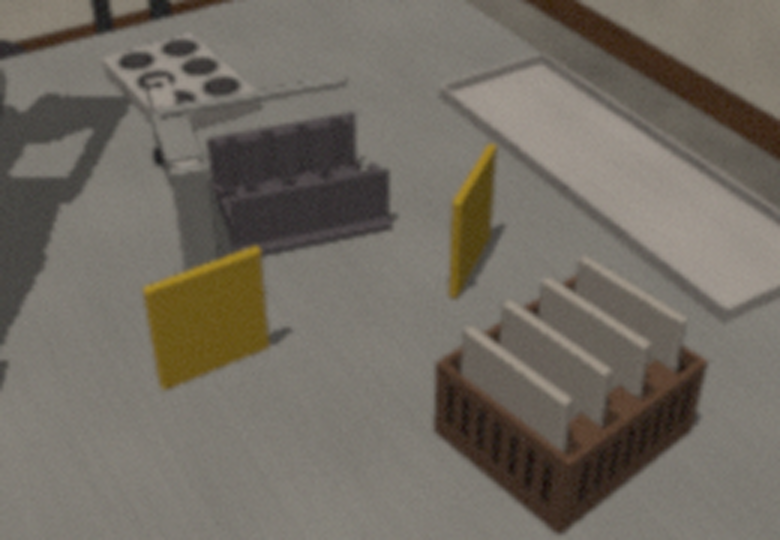

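View pics/t51.png

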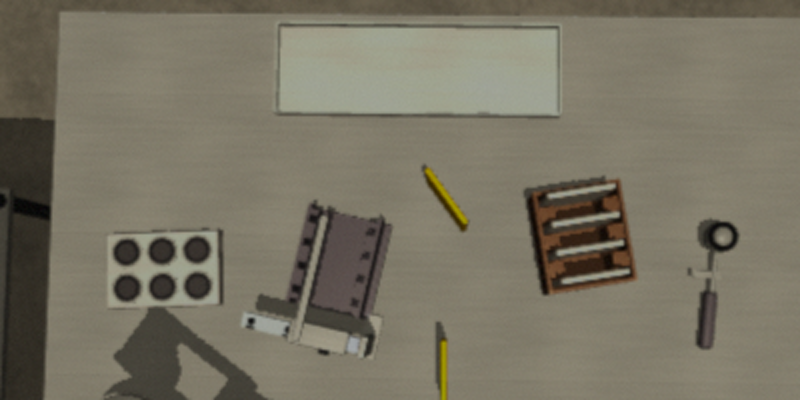

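Call:
servo_tool(moves=[[[0,0,0],[0,0,0],0.3],[[0,0,0],[0,0,0],0.3],[[0,0,0],[0,0,0],0.3],[[0,0,0],[0,0,0],0.3],[[0,0,0],[0,0,0],0.3],[[0,0,0],[0,0,0],0.3],[[0,0,0],[0,0,0],0.3],[[0,0,0],[0,0,0],0.3]])

```text
time_s: 48.62
position: [0.2655, 0.4611, 0.3978]
eef_rot: [2.436, 1.983, 0.0]
wrist_force: [-0.1, -1.2, 0.4]
finger_gap: 0.703
```

Call:
servo_tool(moves=[[[0,0,0],[0,0,0],0.3],[[0,0,0],[0,0,0],0.3],[[0,0,0],[0,0,0],0.3],[[0,0,0],[0,0,0],0.3],[[0,0,0],[0,0,0],0.3],[[0,0,0],[0,0,0],0.3],[[0,0,0],[0,0,0],0.3],[[0,0,0],[0,0,0],0.3]])

```text
time_s: 49.28
position: [0.2654, 0.4612, 0.3978]
eef_rot: [2.436, 1.984, 0.0]
wrist_force: [-0.3, 0.1, -0.3]
finger_gap: 0.7
```

```bash
python3 - <<'E'
from fit import *
t=eyes.capture("top");s=eyes.capture("side")
it=[(C,(x-5,x+5,-55,55,6,126),(255,255,0)) for x in(-69,-23,23,69)]
crop(t,345,130,445,220,6,"t60.png"); overlay(s,"side",it,330,180,450,300,5,"s60.png"); overlay(t,"top",it,345,130,445,220,6,"o60.png")
E
```

```text
(no output)
```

View pics/t60.png

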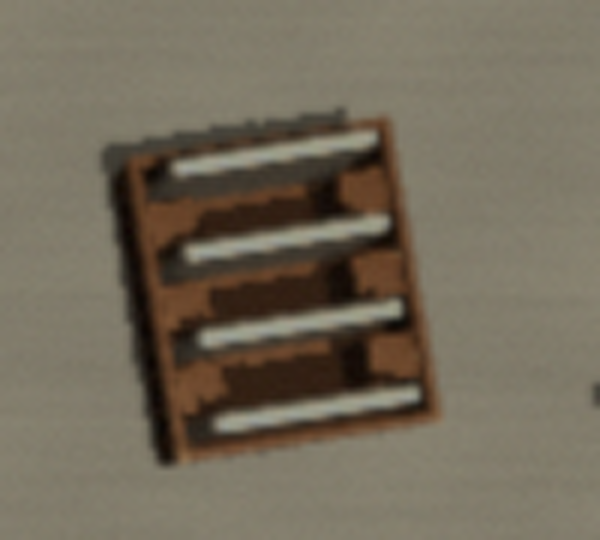

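View pics/t52.png

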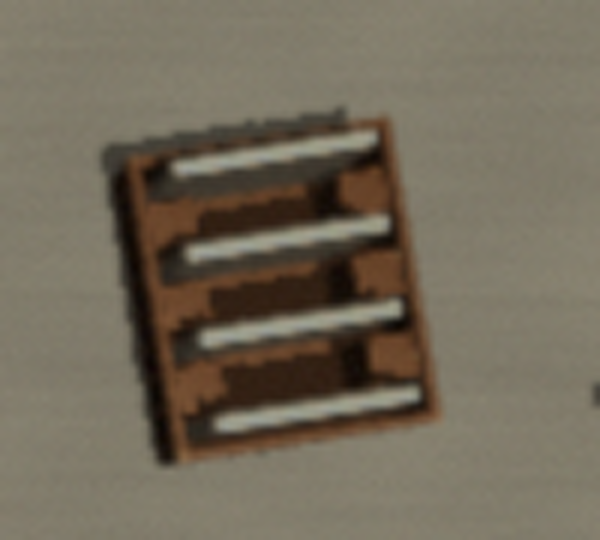

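View pics/s60.png

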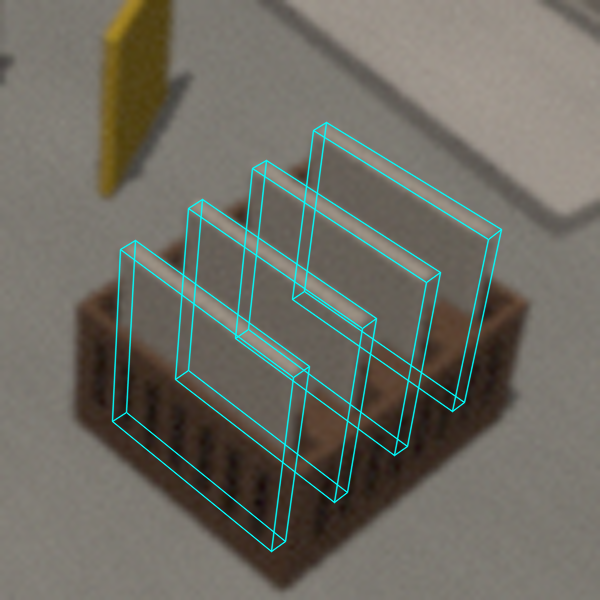

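```bash
python3 - <<'E'
from station import robot
print(robot.sign_off())
E
```

```text
the job is handed in; nothing more can be done
None
```

The job is done and handed in at about 49 s of the 208 s allowed. All four boards stand upright in the crate, and the tube is locked back in its first hole.

**What I did**
- I pinched the button flush, with the jaws stopping at about 36 mm, and slid the tube 60 mm to the next hole. On release the button popped back out.
- I lifted boards 3, 2, 1 and 0 out in turn and lowered each into its own bay (3, 2, 1, 0). Each was released only once the wrist force showed a few newtons of floor contact.
- With the holder empty, I pressed the button again and slid the tube back 60 mm to its first hole.

**Last checks**
- The tube and button look the same as in the starting pictures from both cameras, with the button standing proud.
- The four boards line up with the bay model in the side view. Two top pictures about 1.4 s apart show no movement.
- The muffin tin, the scoop and the yellow boards look undisturbed, and the arm is clear of everything.

**What disagreed or went unchecked**
- The crate shifted about 5 mm partway through, and the two boards already in it rocked for a moment. I measured its new pose before placing the other two. By the end all four boards were still and upright.
- I judged that the button popped out from the pictures only. The gripper's lowest squeeze would have pressed it in again, so I did not test it by touch.

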